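# Reject the thermometer case with the stiff hinge

### The arm

A 6-joint arm with a two-finger parallel gripper is mounted at the origin on the work surface. World frame = base frame: x ahead of the robot, y to its left, z up, the work surface at z = 0. Lengths are in mm, angles in rad, forces in N, time in s.
With the tool pointing down it reaches from about 400 to 925 mm from the base axis. Payload 12.5 kg.
Tool frame: the origin (TCP) lies midway between the tips of the shut fingers; the grasp point (between the pads) lies 19 mm behind it; z points along the fingers, y is the line along which they close (so a half turn about z gives the same grasp; the last joint's range is limited). The gripper opens to 95 mm and grips with 3 to 60 N. Pads are 20 mm wide; open, the fingers measure 119 mm over their backs; the gripper's body (75 mm by 180 mm) begins 59 mm behind the grasp point.
Start: joints at [-1.372, 0.491, 1.559, -0, 1.092, -0.106], TCP at [187.587, -596.203, 214.661] pointing down, gripper open.
Joint ranges: [-3.1, 3.1], [-0.84, 2.19], [0.05, 2.79], [-1.13, 4.28], [0.06, 2.93], [-2.69, 2.69]. Speed limits (rad/s): [2.22, 2.22, 2.79, 3.14, 3.14, 3.14].

### API

Orientations are given as [roll, pitch, yaw] about the fixed x, y, z axes, in that order (R = Rz(yaw) Ry(pitch) Rx(roll)).
In Python, from cell import readout, eyes, env gives the robot as it stands.
- The arm moves only by the tool move_arm, never from a script. Its argument "plan" is a list of rows, each a list of 3 entries, a list of its own where there are three numbers: the turn, a rotation vector about the tool's x, y, z in degrees, then the shift along the tool's x, y, z in m, then the gripper command: -1 is shut, 1 is fully open, values between are in proportion. In form: [[[ax, ay, az], [x, y, z], jaw], ...]. A call has 1 to 5 rows; each row is the pose to reach, as a shift and turn from the pose commanded when the call began, along the tool's axes at that moment; what a row does not reach only later rows make up. A row lasts 1/8 s, in which the tool goes at most 62.5 mm and 10.7 degrees, less where a joint would pass 70% of its speed; a pose out of reach is approached as far as the arm can. A call with a gripper value outside its range is refused whole. The fingers move at their own pace and stop on an object; the grip force is fixed at half the most. Time passes only in rows, so rows that repeat a pose let the fingers close. It gives the time, the measured TCP pose, the force, the opening and the grip force at its end, in the units of the state.
- readout.state(): the state, without advancing time (a new reading comes with each control period).
- eyes.read_camera(name): name is "scene" or "top" or "wrist"; returns a dict with "img" (384x512x3 uint8, red, green, blue), "K" (3x3 intrinsics, pixels), "dist" ([k1, k2, p1, p2, k3] as OpenCV has them; the pictures are not rectified), "extrinsics" (4x4, takes a point from camera to world coordinates). Camera axes: x right, y up, looking along -z (the intrinsics and any distortion apply to the point x, -y, -z); pixel columns grow to the right and rows downward; lengths in mm; the calibration is good to about 2 mm. A picture is of the moment at which its call begins. There is no depth.
- env.job_done(): hands the job in; it is judged then, once.
Trained networks look in a picture, given as the dict that the camera call returned (one of the last four; its "shot" number tells which), for a name from the list of things; names that differ only in an ending like _2 or _b are one class to them, and where a whole thing is asked for, a point or a joint stands for the part that bears it (a point fixed in the world has none). Each returns a list of dicts, best first, with "score" (0 to 1); they miss things now and then, are a little off and sometimes report something else, mostly with a low value. They report only what shows in the picture. A call takes as long as a camera call.
- eyes.cut_out(picture, name): "mask" (384x512 bool, what is visible of it) and "uv" ([column, row] in pixels, amid what is visible of it).
The state is a dict: "t": time; "joints": joint angles; "qvel": joint speeds; "tau": joint torques, N m; "eef_pos": TCP position; "tcp_rot": TCP orientation; "ft_force": force on the tool from outside, world axes, zero at the start; "moment": the same for the moment, N m; "opening": opening from 0.0 (shut) to 1.0 (fully open); "grip_force": force on a finger pad.
Only numpy, scipy, OpenCV 4.12 (cv2) and the standard library are available. Lean on these libraries where they do the work, as an engineer would, in place of code of your own. Each camera call takes 0.05 s, during which the arm holds its last target. There are 200 camera calls.

### The job

One of the three grey hinged thermometer cases on the fish counter has a stiff hinge: lift the lids well open by their tabs and let go (a good lid drops shut, the stiff one stays up) until you have found it, and shut it again. Stand that case on its hinge end on the counter and let go of it, then take it again across its thickness and lower it, still on its hinge end with its lid shut, into the pocket of the steel repair rack, without dropping it or knocking it over. Leave the good cases lying shut in their places and everything else on the counter as it is.

Things in the scene. Friction and masses are not known exactly. Their poses are not given: they have to be found in the camera images.
- case_a: one of three like hinged cases, grey plastic. Base 130 long (x) x 64 wide (y) x 30 high, walls 4, top of the shut lid at 40; 0.38 to 0.57 kg. Origin: centre of the underside; z up, +x to the hinge end, -x to the tab end. Flat sides to pinch. Stands by itself on its flat hinge end
- mid_a (a point): centre of the closed case_a, 20 above its underside, in the case's axes (65 above the counter when it stands on its hinge end). To tip it up: pinch its sides lightly near the tab end and swing it up about the lower edge of the hinge end; it turns between the pads
- tab_a (a point): middle of the lid tab of case_a: a black tab 34 long (x), 24 wide (y), 8 thick, sticking out level from the lid beyond the tab end of the case, starting there; this point is 20 from that end and 36 above the counter when shut. Pinch it across its 24 mm width, fingers in front of the case. Its axes turn with the lid
- lid_a (a joint): lid angle of case_a, rad: 0 shut (start), 1.3 at most. Hinge along the case's y at x = +60, z = 31: opening swings the tab up and towards the hinge end. Let go at 0.6 a good lid drops shut (draw the fingers back, or they prop it); the stiff one stays, taking 1.4 N at the tab to open, 0.6 N to shut (a good one 0.4 N to open). On the stood-up case a good lid falls open, the stiff one stays
- case_b: one of three like hinged cases, grey plastic. Base 130 long (x) x 64 wide (y) x 30 high, walls 4, top of the shut lid at 40; 0.38 to 0.57 kg. Origin: centre of the underside; z up, +x to the hinge end, -x to the tab end. Flat sides to pinch. Stands by itself on its flat hinge end
- mid_b (a point): centre of the closed case_b, 20 above its underside, in the case's axes (65 above the counter when it stands on its hinge end). To tip it up: pinch its sides lightly near the tab end and swing it up about the lower edge of the hinge end; it turns between the pads
- tab_b (a point): middle of the lid tab of case_b: a black tab 34 long (x), 24 wide (y), 8 thick, sticking out level from the lid beyond the tab end of the case, starting there; this point is 20 from that end and 36 above the counter when shut. Pinch it across its 24 mm width, fingers in front of the case. Its axes turn with the lid
- lid_b (a joint): lid angle of case_b, rad: 0 shut (start), 1.3 at most. Hinge along the case's y at x = +60, z = 31: opening swings the tab up and towards the hinge end. Let go at 0.6 a good lid drops shut (draw the fingers back, or they prop it); the stiff one stays, taking 1.4 N at the tab to open, 0.6 N to shut (a good one 0.4 N to open). On the stood-up case a good lid falls open, the stiff one stays
- case_c: one of three like hinged cases, grey plastic. Base 130 long (x) x 64 wide (y) x 30 high, walls 4, top of the shut lid at 40; 0.38 to 0.57 kg. Origin: centre of the underside; z up, +x to the hinge end, -x to the tab end. Flat sides to pinch. Stands by itself on its flat hinge end
- mid_c (a point): centre of the closed case_c, 20 above its underside, in the case's axes (65 above the counter when it stands on its hinge end). To tip it up: pinch its sides lightly near the tab end and swing it up about the lower edge of the hinge end; it turns between the pads
- tab_c (a point): middle of the lid tab of case_c: a black tab 34 long (x), 24 wide (y), 8 thick, sticking out level from the lid beyond the tab end of the case, starting there; this point is 20 from that end and 36 above the counter when shut. Pinch it across its 24 mm width, fingers in front of the case. Its axes turn with the lid
- lid_c (a joint): lid angle of case_c, rad: 0 shut (start), 1.3 at most. Hinge along the case's y at x = +60, z = 31: opening swings the tab up and towards the hinge end. Let go at 0.6 a good lid drops shut (draw the fingers back, or they prop it); the stiff one stays, taking 1.4 N at the tab to open, 0.6 N to shut (a good one 0.4 N to open). On the stood-up case a good lid falls open, the stiff one stays
- rack: fixed steel rack: one upright pocket, open on top, 74 wide inside (its y) between two cheeks 140 high, 58 deep (its x) between two lips 30 high; floor 4 thick. Origin: centre of its underside, z up. A case goes in on end, its 64 mm width between the cheeks, its lid to the front or back; no room for fingers at the cheeks, but free at front and back
- marker: bystander: white marker pen with black cap, 130 x 13 x 13, lying among the cases; origin at the centre of its underside
- knife: bystander: oyster knife, wooden handle, 150 x 16 x 14, lying among the cases; origin at the centre of its underside
- notebook: bystander: order book, 100 x 150 x 20; origin at the centre of its underside
- roll: bystander: standing white paper roll, 110 diameter, 190 high; origin at the centre of its underside
- bottle: bystander: clear water bottle, 64 diameter, 160 high; origin at the centre of its underside
- bowl: bystander: steel bowl, 90 diameter, 50 high; origin at the centre of its underside
- weight: bystander: brass scale weight, 48 diameter, 64 high; origin at the centre of its underside

How it is judged (in metres and radians):
On the way, in this order (a step that is already met when the one before it is completed fails the run):
1. the lid of a case lying flat has been lifted well open (past 0.45 rad), let go, and stays up by itself (((angle between case_a's own z axis and vertical below 0.1 rad and value of joint lid_a above 0.45 rad and velocity of joint lid_a between -0.1 and 0.1 rad/s and contact force between the fingers and case_a below 0.3 N) or (angle between case_b's own z axis and vertical below 0.1 rad and value of joint lid_b above 0.45 rad and velocity of joint lid_b between -0.1 and 0.1 rad/s and contact force between the fingers and case_b below 0.3 N) or (angle between case_c's own z axis and vertical below 0.1 rad and value of joint lid_c above 0.45 rad and velocity of joint lid_c between -0.1 and 0.1 rad/s and contact force between the fingers and case_c below 0.3 N))), for 0.15 s.
2. a case stands on its hinge end on the counter, not in the rack, lid shut, let go (((angle between case_a's own x axis and vertical above 3 rad and value of joint lid_a below 0.12 rad and linear speed of case_a below 0.05 m/s and height (world z) of mid_a below 0.075 m and horizontal distance between mid_a and rack above 0.08 m and contact force between the fingers and case_a below 0.3 N) or (angle between case_b's own x axis and vertical above 3 rad and value of joint lid_b below 0.12 rad and linear speed of case_b below 0.05 m/s and height (world z) of mid_b below 0.075 m and horizontal distance between mid_b and rack above 0.08 m and contact force between the fingers and case_b below 0.3 N) or (angle between case_c's own x axis and vertical above 3 rad and value of joint lid_c below 0.12 rad and linear speed of case_c below 0.05 m/s and height (world z) of mid_c below 0.075 m and horizontal distance between mid_c and rack above 0.08 m and contact force between the fingers and case_c below 0.3 N))), for 0.2 s.
At the end, for the whole second after the job is handed in: The stiff case stands at rest on its hinge end on the floor of the rack's pocket (centre within 20 mm, tilt under 0.14 rad), lid under 0.12 rad. The good cases lie flat and shut (under 0.1 rad); they and all the bystanders are within 50 mm of where they were (((angle between case_a's own x axis and vertical above 3 rad and value of joint lid_a below 0.12 rad and linear speed of case_a below 0.05 m/s and height (world z) of mid_a below 0.075 m and x of mid_a in the frame of rack between -0.02 and 0.02 m and y of mid_a in the frame of rack between -0.02 and 0.02 m and angle between the y axis of case_a and the y axis of rack, either way round below 0.25 rad and distance of each of case_b, case_c from where it was at the start of the episode below 0.05 m and angle between each of case_b, case_c's own z axis and vertical below 0.1 rad and value of joint each of lid_b, lid_c below 0.1 rad) or (angle between case_b's own x axis and vertical above 3 rad and value of joint lid_b below 0.12 rad and linear speed of case_b below 0.05 m/s and height (world z) of mid_b below 0.075 m and x of mid_b in the frame of rack between -0.02 and 0.02 m and y of mid_b in the frame of rack between -0.02 and 0.02 m and angle between the y axis of case_b and the y axis of rack, either way round below 0.25 rad and distance of each of case_a, case_c from where it was at the start of the episode below 0.05 m and angle between each of case_a, case_c's own z axis and vertical below 0.1 rad and value of joint each of lid_a, lid_c below 0.1 rad) or (angle between case_c's own x axis and vertical above 3 rad and value of joint lid_c below 0.12 rad and linear speed of case_c below 0.05 m/s and height (world z) of mid_c below 0.075 m and x of mid_c in the frame of rack between -0.02 and 0.02 m and y of mid_c in the frame of rack between -0.02 and 0.02 m and angle between the y axis of case_c and the y axis of rack, either way round below 0.25 rad and distance of each of case_a, case_b from where it was at the start of the episode below 0.05 m and angle between each of case_a, case_b's own z axis and vertical below 0.1 rad and value of joint each of lid_a, lid_b below 0.1 rad)) and distance of each of marker, knife, notebook, roll, bottle, bowl, weight from where it was at the start of the episode below 0.05 m); the robot touches nothing.
It fails at once if a case is dropped or knocked over (moves faster than 0.6 m/s while not held) ((linear speed of case_a above 0.6 m/s and contact force between the fingers and case_a below 0.3 N) or (linear speed of case_b above 0.6 m/s and contact force between the fingers and case_b below 0.3 N) or (linear speed of case_c above 0.6 m/s and contact force between the fingers and case_c below 0.3 N)).
It also fails if it takes over 72 s, if anything falls off the work surface, if the arm or the gripper's body presses on something with over 40 N, if the wrist force passes 120 N, or if a joint passes its speed limit or range.

## Working session

There is one attempt and no reset: what is moved stays moved. The work goes in short steps, Python scripts to look and compute and a tool call to move; the robot and the scene stay as the last step left them, time stands still between calls to the robot, and variables do not carry over. Pictures are saved under pics/ and viewed, at most 10 in all, crops included, and the job is handed in when it is done.

Besides the shell and the picture viewer there is one more tool, called after "Emit:" by a JSON object that holds its "op" and its "data". move_arm: Moves the arm, as the interface text tells. Its arguments: {"type":"object","properties":{"plan":{"type":"array","items":{"type":"array"}}},"required":["plan"]}

```bash
ls; mkdir -p pics; cat > h.py <<'E'
import numpy as np, cv2
from scipy.spatial.transform import Rotation as R
from cell import readout, eyes, env
def ray(p, uv):
    uv=np.asarray(uv,float).reshape(-1,1,2)
    n=cv2.undistortPoints(uv,np.array(p["K"]),np.array(p["dist"])).reshape(-1,2)
    E=np.array(p["extrinsics"]); d=np.c_[n[:,0],-n[:,1],-np.ones(len(n))]@E[:3,:3].T
    return E[:3,3], d
def at(p,uv,z):
    o,d=ray(p,uv); return o+d*((z-o[2])/d[:,2])[:,None]
def proj(p,X):
    E=np.array(p["extrinsics"]); c=(np.atleast_2d(X)-E[:3,3])@E[:3,:3]; c=c*[1,-1,-1]
    return cv2.projectPoints(c,np.zeros(3),np.zeros(3),np.array(p["K"]),np.array(p["dist"]))[0].reshape(-1,2)
def save(p,n): cv2.imwrite("pics/"+n,cv2.cvtColor(p["img"],cv2.COLOR_RGB2BGR))
E
cat > a.py <<'E'
from h import *
s=readout.state(); print(s["tcp_rot"],s["eef_pos"],s["opening"],s["ft_force"])
for c in ["top","scene"]:
    p=eyes.read_camera(c); save(p,c+"0.png"); print(c,p["extrinsics"])
    for n in ["case_a","tab_a","rack","marker","knife"]:
        for d in eyes.cut_out(p,n):
            m=d["mask"].astype(np.uint8); r=cv2.minAreaRect(cv2.findNonZero(m))
            print(n,round(d["score"],2),np.round(d["uv"]),np.round(at(p,d["uv"],{"case_a":40,"tab_a":36,"rack":0}.get(n,10)))[0],m.sum(),np.round(r[0]),np.round(r[1]),round(r[2]))
E
python3 a.py
```

```text
pics
[-3.14049032e+00 -9.99992137e-05  3.04849712e-01] [ 187.53879541 -595.95051283  214.05878028] 1.0014342779435068 [-0.47522238  0.02835446  0.01014851]
top [[ 7.23614302e-03  9.99292571e-01 -3.69052400e-02  4.87607625e+02]
 [-9.99845077e-01  6.63808620e-03 -1.63020686e-02 -1.39124867e+01]
 [-1.60455558e-02  3.70174867e-02  9.99185791e-01  1.35998314e+03]
 [ 0.00000000e+00  0.00000000e+00  0.00000000e+00  1.00000000e+00]]
case_a 0.63 [289. 205.] [520. -77.  40.] 1347 [287. 208.] [25. 62.] 8
case_a 0.58 [361. 200.] [ 533. -269.   40.] 1415 [359. 202.] [26. 61.] 3
case_a 0.57 [214. 196.] [541. 123.  40.] 1321 [211. 199.] [61. 25.] 83
tab_a 0.64 [285. 207.] [513. -67.  36.] 1213 [287. 210.] [24. 60.] 9
tab_a 0.62 [213. 200.] [532. 125.  36.] 1201 [211. 200.] [59. 24.] 83
tab_a 0.6 [358. 200.] [ 534. -263.   36.] 1184 [360. 203.] [24. 58.] 2
rack 0.93 [137. 213.] [496. 341.   0.] 1497 [136. 213.] [40. 45.] 76
marker 0.76 [318. 213.] [ 499. -157.   10.] 195 [318. 212.] [ 5. 50.] 4
knife 0.58 [243. 208.] [509.  47.  10.] 250 [244. 203.] [54.  7.] 86
knife 0.41 [290. 206.] [516. -81.  10
[... 457 characters left out ...]
_a 0.68 [283. 183.] [573.  97.  40.] 760 [285. 182.] [45. 21.] 28
case_a 0.56 [236. 202.] [555. -88.  40.] 816 [234. 200.] [44. 23.] 53
case_a 0.47 [126. 221.] [ 420. -407.   40.] 193 [127. 220.] [16. 14.] 90
tab_a 0.96 [235. 197.] [526. -72.  36.] 489 [233. 196.] [34. 17.] 51
tab_a 0.72 [285. 182.] [566. 111.  36.] 484 [284. 177.] [42. 14.] 27
tab_a 0.68 [184. 224.] [ 539. -270.   36.] 624 [184. 222.] [38. 20.] 53
rack 0.89 [319. 152.] [463. 383.   0.] 992 [319. 148.] [31. 46.] 15
marker 0.49 [206. 207.] [ 486. -160.   10.] 172 [209. 212.] [34.  6.] 47
knife 0.55 [259. 189.] [516.  38.  10.] 143 [262. 192.] [34.  5.] 37
knife 0.18 [209. 210.] [ 502. -159.   10.] 133 [209. 212.] [29.  5.] 45
```

```bash
python3 - <<'E'
import cv2
a=cv2.imread("pics/top0.png")[100:290,90:440]; cv2.imwrite("pics/t1.png",cv2.resize(a,None,fx=2.28,fy=2.28,interpolation=cv2.INTER_CUBIC))
E
```

```text
(no output)
```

View pics/t1.png

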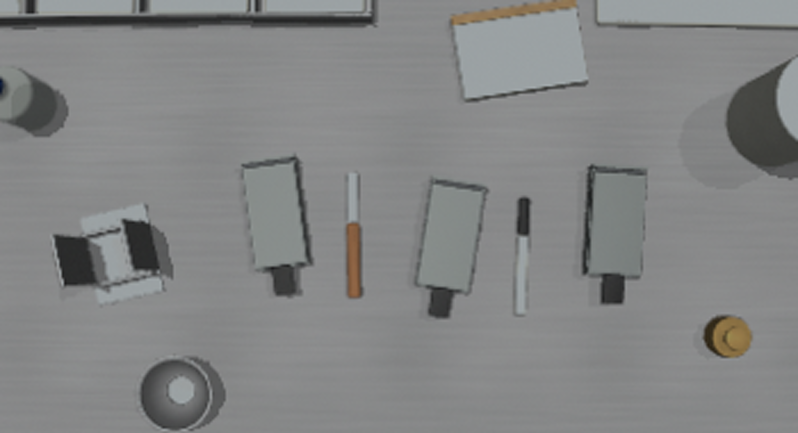

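```bash
cat >> h.py <<'E'
from scipy.optimize import minimize
def box(x0,x1,y0,y1,z0,z1): return np.array([[x,y,z] for x in(x0,x1) for y in(y0,y1) for z in(z0,z1)],float)
CASE=[box(-65,65,-32,32,0,40),box(-99,-65,-12,12,32,40)]
def place(B,q): return B@R.from_euler('z',q[2]).as_matrix().T+[q[0],q[1],0]
def raster(p,boxes,q):
    m=np.zeros((384*4,512*4),np.uint8)
    for B in boxes: cv2.fillConvexPoly(m,cv2.convexHull(np.round(proj(p,place(B,q))*4+1.5).astype(np.int32)),1)
    return cv2.resize(m.astype(np.float32),(512,384),interpolation=cv2.INTER_AREA)
def fit(views,boxes,q0):
    def cost(v):
        q=[v[0],v[1],v[2]/100]; c=0
        for p,m in views:
            r=raster(p,boxes,q); c+=1-np.minimum(r,m).sum()/np.maximum(r,m).sum()
        return c
    best=min((minimize(cost,[q0[0]+dx,q0[1],q0[2]*100+dw],method="Nelder-Mead",options=dict(initial_simplex=np.array([q0[0]+dx,q0[1],q0[2]*100+dw])+np.array([[0,0,0],[15,0,0],[0,15,0],[0,0,10]]))) for dx in(0,20) for dw in (-8,8)),key=lambda r:r.fun)
    return np.r_[best.x[:2],best.x[2]/100],best.fun
E
cat > b.py <<'E'
from h import *
p=eyes.read_camera("top"); s=eyes.read_camera("scene")
P=eyes.cut_out(p,"case_a"); S=eyes.cut_out(s,"case_a")
for d in P[:3]:
    w=at(p,d["uv"],40)[0]
    q,f=fit([(p,d["mask"].astype(float))],CASE,[w[0]+10,w[1],0.])
    u=proj(s,[[q[0],q[1],40]])[0]; e=min(S,key=lambda e:np.hypot(*(np.array(e["uv"])-u)))
    q2,f2=fit([(s,e["mask"].astype(float))],CASE,q)
    print(np.round(q,2),round(f,3),"scene",np.round(q2,2),round(f2,3))
E
python3 b.py
```

```text
[5.5053e+02 1.3269e+02 1.4000e-01] 0.045 scene [5.5872e+02 1.3009e+02 1.2000e-01] 0.054
[ 5.2545e+02 -7.3560e+01 -1.5000e-01] 0.051 scene [ 5.3237e+02 -7.6770e+01 -1.6000e-01] 0.046
[ 5.4329e+02 -2.6728e+02 -5.0000e-02] 0.044 scene [ 5.4822e+02 -2.6967e+02 -9.0000e-02] 0.065
```

```bash
cat >> h.py <<'E'
def tab(q,th=0,off=(0,0,0)):
    """tool pose gripping tab when lid at th; off in lid axes"""
    v=np.array([-85.,0,36-19])-[60,0,31]+np.array(off); Rl=R.from_euler('y',th)
    v=Rl.apply(v)+[60,0,31]; Rz=R.from_euler('z',q[2])
    return Rz.apply(v)+[q[0],q[1],0], Rz*Rl*R.from_euler('x',np.pi)
def rel(T,base=None):
    """rows from base pose (default measured) to T=(pos,Rot)"""
    if base is None:
        s=readout.state(); base=(np.array(s["eef_pos"]),R.from_euler('xyz',s["tcp_rot"]))
    a=(base[1].inv()*T[1]).as_rotvec(degrees=True); d=base[1].inv().apply(T[0]-base[0])/1000
    print([[round(float(x),1) for x in a],[round(float(x),4) for x in d]])
def down(x,y,z,yaw): return np.array([x,y,z],float),R.from_euler('xyz',[np.pi,0,yaw])
Q=dict(L=[554,131.4,.13],M=[529,-75,-.155],R=[546,-268.5,-.07])
E
python3 -c "
from h import *
rel(tab(Q['R'],0,(0,0,130)))"
```

```text
[[0.0, 0.0, 21.5], [0.3612, -0.2362, 0.0676]]
```

Emit:
{"op": "move_arm", "data": {"plan": [[[0,0,21.5],[0.361,-0.236,0.068],1],[[0,0,21.5],[0.361,-0.236,0.068],1],[[0,0,21.5],[0.361,-0.236,0.068],1],[[0,0,21.5],[0.361,-0.236,0.068],1],[[0,0,21.5],[0.361,-0.236,0.068],1]]}}

```text
t: 1.42
eef_pos: [384.0, -356.6, 166.1]
tcp_rot: [3.141, -0.001, -0.071]
ft_force: [1.4, -0.3, 0.6]
opening: 0.998
grip_force: 0.0
```

```bash
python3 -c "
from h import *
s=readout.state();print(s['t'],s['eef_pos'],s['tcp_rot'])
rel(tab(Q['R'],0,(0,0,130)))"
```

```text
1.425 [ 383.95247882 -356.64654407  166.05365967] [ 3.14101305e+00 -5.35720262e-04 -7.07325593e-02]
[[0.0, -0.0, -0.0], [0.0704, -0.0993, 0.019]]
```

Emit:
{"op": "move_arm", "data": {"plan": [[[0,0,0],[0.07,-0.099,0.019],1],[[0,0,0],[0.07,-0.099,0.019],1],[[0,0,0],[0.07,-0.099,0.019],1]]}}

```text
t: 1.8
eef_pos: [461.3, -261.3, 146.6]
tcp_rot: [-3.141, 0.001, -0.066]
ft_force: [0.1, 0.4, 0.2]
opening: 1.002
grip_force: 0.0
```

```bash
cat > w.py <<'E'
from h import *
import sys
p=eyes.read_camera("wrist"); save(p,sys.argv[1]+".png")
s=readout.state();print(s['t'],s['eef_pos'],s['tcp_rot'])
for n in ("case_a","tab_a"):
    for d in eyes.cut_out(p,n):
        m=d["mask"].astype(np.uint8); print(n,round(d["score"],2),np.round(d["uv"]),m.sum(),cv2.boundingRect(m),np.round(at(p,d["uv"],40)[0]))
key=sys.argv[2]
im=p["img"].copy()
for B in CASE:
    for x in proj(p,place(B,Q[key])): cv2.circle(im,tuple(int(v) for v in np.clip(x,-999,999)),3,(255,0,0),-1)
p["img"]=im; save(p,sys.argv[1]+"o.png")
E
python3 w.py w1 R
```

```text
1.85 [ 460.47299932 -262.92848281  146.88618828] [-3.14151314e+00  3.63421722e-04 -6.69861696e-02]
case_a 0.98 [260.  91.] 13605 (218, 6, 83, 204) [ 548. -269.   40.]
case_a 0.85 [ 41. 136.] 14730 (0, 49, 95, 191) [525. -81.  40.]
tab_a 0.75 [258.  95.] 13008 (219, 12, 80, 197) [ 546. -267.   40.]
tab_a 0.72 [148. 143.] 2423 (131, 71, 35, 149) [ 513. -170.   40.]
tab_a 0.69 [ 35. 141.] 11360 (0, 54, 77, 184) [521. -74.  40.]
```

View pics/w1o.png

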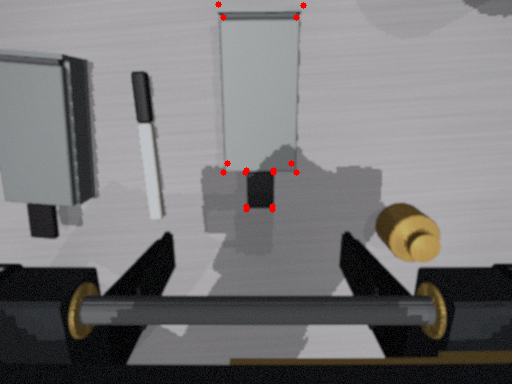

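```bash
python3 -c "
from h import *
rel(tab(Q['R']))
b=tab(Q['R'])
for t in (.13,.26,.39,.52,.65): rel(tab(Q['R'],t),b)
b=tab(Q['R'],.65)
print()
for t in (.52,.39,.26,.13,-.02): rel(tab(Q['R'],t),b)
"
```

```text
[[0.0, -0.0, -0.0], [0.0015, -0.0024, 0.1302]]
[[0.0, -7.4, -0.0], [-0.0006, 0.0, -0.0189]]
[[0.0, -14.9, -0.0], [0.0013, -0.0, -0.0377]]
[[0.0, -22.3, -0.0], [0.0056, -0.0, -0.0562]]
[[0.0, -29.8, -0.0], [0.0122, -0.0, -0.0739]]
[[0.0, -37.2, -0.0], [0.0211, -0.0, -0.0906]]

[[-0.0, 7.4, 0.0], [0.003, 0.0, 0.0187]]
[[-0.0, 14.9, 0.0], [0.0085, 0.0, 0.0368]]
[[0.0, 22.3, 0.0], [0.0162, 0.0, 0.0541]]
[[0.0, 29.8, 0.0], [0.0261, 0.0, 0.0702]]
[[0.0, 38.4, 0.0], [0.04, -0.0, 0.087]]
```

Emit:
{"op": "move_arm", "data": {"plan": [[[0,0,0],[0.001,-0.001,0.06],0],[[0,0,0],[0.001,-0.001,0.12],0],[[0,0,0],[0.001,-0.001,0.13],-0.1],[[0,0,0],[0.001,-0.001,0.13],-1],[[0,0,0],[0.001,-0.001,0.13],-1]]}}

```text
t: 2.58
eef_pos: [461.5, -264.4, 19.1]
tcp_rot: [3.14, -0.003, -0.071]
ft_force: [-0.6, 0.0, 0.4]
opening: 0.53
grip_force: 0.0
```

Emit:
{"op": "move_arm", "data": {"plan": [[[0,0,0],[0,0,0],-1],[[0,0,0],[0,0,0],-1]]}}

```text
t: 2.82
eef_pos: [461.1, -263.6, 18.1]
tcp_rot: [3.141, -0.001, -0.07]
ft_force: [0.6, -0.4, 0.4]
opening: 0.325
grip_force: 0.0
```

Emit:
{"op": "move_arm", "data": {"plan": [[[0,0,0],[0,0,0],-1],[[0,0,0],[0,0,0],-1],[[0,0,0],[0,0,0],-1]]}}

```text
t: 3.2
eef_pos: [461.0, -263.5, 17.5]
tcp_rot: [3.141, -0.001, -0.07]
ft_force: [-0.7, -0.0, 7.1]
opening: 0.247
grip_force: 30.0
```

Emit:
{"op": "move_arm", "data": {"plan": [[[0,-7.4,0],[-0.0006,0,-0.019],-1],[[0,-14.9,0],[0.0013,0,-0.0377],-1],[[0,-22.3,0],[0.0056,0,-0.056],-1],[[0,-29.8,0],[0.0122,0,-0.074],-1],[[0,-37.2,0],[0.021,0,-0.0906],-1]]}}

```text
t: 3.82
eef_pos: [481.9, -264.8, 108.6]
tcp_rot: [3.141, 0.654, -0.071]
ft_force: [0.8, 0.1, -2.6]
opening: 0.246
grip_force: 30.0
```

Emit:
{"op": "move_arm", "data": {"plan": [[[0,0,0],[0,0,0],0.2],[[0,0,0],[0,0,0],0.2],[[0,0,0],[0,0,0],0.2],[[0,0,0],[0,0,0],0.2],[[0,0,0],[0,0,0],0.2]]}}

```text
t: 4.45
eef_pos: [481.5, -265.0, 107.9]
tcp_rot: [3.141, 0.649, -0.071]
ft_force: [-0.1, -0.2, 0.7]
opening: 0.597
grip_force: 0.0
```

```bash
python3 w.py w2 R
```

```text
4.5 [ 481.57157054 -264.95606733  107.79326505] [ 3.14142468  0.64879424 -0.07081346]
case_a 0.71 [ 19. 146.] 5783 (0, 48, 62, 163) [ 506. -106.   40.]
case_a 0.68 [258. 117.] 34821 (179, 0, 154, 288) [ 518. -267.   40.]
tab_a 0.72 [257. 117.] 34757 (179, 0, 154, 288) [ 519. -266.   40.]
tab_a 0.63 [ 12. 181.] 2294 (0, 122, 43, 89) [470. -76.  40.]
```

View pics/w2.png

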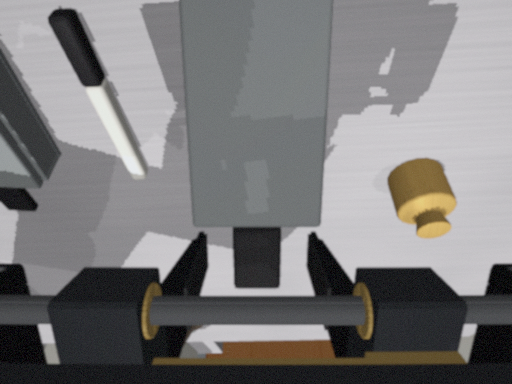

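Emit:
{"op": "move_arm", "data": {"plan": [[[0,0,0],[0,0,0],-1],[[0,0,0],[0,0,0],-1],[[0,0,0],[0,0,0],-1],[[0,0,0],[0,0,0],-1],[[0,0,0],[0,0,0],-1]]}}

```text
t: 5.22
eef_pos: [481.7, -264.8, 107.7]
tcp_rot: [-3.142, 0.649, -0.07]
ft_force: [-0.4, 0.7, 0.8]
opening: 0.25
grip_force: 30.0
```

Emit:
{"op": "move_arm", "data": {"plan": [[[0,7.4,0],[0.003,0,0.0187],-1],[[0,14.9,0],[0.0085,0,0.0368],-1],[[0,22.3,0],[0.0162,0,0.0541],-1],[[0,29.8,0],[0.0261,0,0.0702],-1],[[0,37.8,0],[0.039,0,0.086],-1]]}}

```text
t: 5.85
eef_pos: [461.0, -263.7, 15.8]
tcp_rot: [3.14, -0.015, -0.071]
ft_force: [2.5, 2.0, -1.2]
opening: 0.25
grip_force: 30.0
```

Emit:
{"op": "move_arm", "data": {"plan": [[[0,0,0],[0,0,0],-1],[[0,0,0],[0,0,0],0.6],[[0,0,0],[0,0,0],0.6],[[0,0,0],[0,0,0],0.6],[[0,0,0],[0,0,0],1]]}}

```text
t: 6.48
eef_pos: [461.0, -263.3, 15.6]
tcp_rot: [3.141, -0.01, -0.07]
ft_force: [-0.8, 0.4, -0.4]
opening: 0.612
grip_force: 0.0
```

```bash
python3 -c "
from h import *
rel(tab(Q['R'],0,(0,0,130)))"
```

```text
[[0.0, -0.6, -0.0], [0.0015, -0.0008, -0.1314]]
```

Emit:
{"op": "move_arm", "data": {"plan": [[[0,0,0],[0.001,-0.001,-0.06],1],[[0,-0.6,0],[0.001,-0.001,-0.12],1],[[0,-0.6,0],[0.001,-0.001,-0.131],1],[[0,-0.6,0],[0.001,-0.001,-0.131],1]]}}

```text
t: 6.98
eef_pos: [460.5, -262.3, 146.8]
tcp_rot: [3.141, -0.001, -0.07]
ft_force: [0.4, 0.3, 0.9]
opening: 0.988
grip_force: 0.0
```

```bash
cat > f.py <<'E'
from h import *
p=eyes.read_camera("wrist"); save(p,"w3.png")
d=min(eyes.cut_out(p,"case_a"),key=lambda d:abs(d["uv"][0]-260)); m=d["mask"].astype(float)
q,f=fit([(p,m)],CASE,Q["R"]); print(d["score"],np.round(q,3),f)
for b in ([box(-65,65,-32,32,0,40),CASE[1]],[box(-65,62,-32,32,30,40),box(-65,65,-32,32,0,30),CASE[1]]):
    print(fit([(p,m)],b,q))
t=eyes.read_camera("top"); d=min(eyes.cut_out(t,"case_a"),key=lambda d:abs(d["uv"][0]-360))
print("top",d["score"],fit([(t,d["mask"].astype(float))],CASE,q))
# rack
for d in eyes.cut_out(t,"rack")[:1]:
    print("rack uv",d["uv"],at(t,d["uv"],0)[0])
E
python3 f.py
```

```text
0.64 [ 5.44606e+02 -2.68060e+02 -6.90000e-02] 0.04925769430943072
(array([ 5.44648089e+02, -2.68197604e+02, -6.81508473e-02]), np.float64(0.04931372721980132))
(array([ 5.46577907e+02, -2.68382729e+02, -7.11933804e-02]), np.float64(0.041489480377501664))
top 0.96 (array([ 5.55496081e+02, -2.68396168e+02, -9.05521848e-02]), np.float64(0.27241409769454994))
rack uv [138.3, 212.4] [496.51777589 336.57166682   0.        ]
```

```bash
sed -i "s/R=\[546,-268.5,-.07\]/R=[545.5,-268.2,-.07]/" h.py; cat >> h.py <<'E'
def tip(q,th,phi,dz=0,g=(-50,24)):
    v=np.array([g[0]-65.,0,g[1]]); v=R.from_euler('y',th).apply(v)+[65,0,dz]
    Rt=R.from_euler('y',phi); v=v+Rt.apply([0,0,-19]); Rz=R.from_euler('z',q[2])
    return Rz.apply(v)+[q[0],q[1],0], Rz*Rt*R.from_euler('x',np.pi)
E
python3 -c "
from h import *
q=Q['R']
b=tip(q,0,0); print(b[0]); rel(b)
A=np.radians([0,10,20,30,40,50,59,67,75,82,90])
for i in range(10):
    if i==5: b=tip(q,A[5],.5*A[5]/A[-1]); print()
    rel(tip(q,A[i+1],.5*A[i+1]/A[-1]),b)
"
```

```text
[ 495.62244999 -264.70285763    5.        ]
[[-0.1, 0.1, -0.0], [0.0359, 0.0003, 0.1401]]
[[0.0, -3.2, 0.0], [0.0049, 0.0, -0.0196]]
[[0.0, -6.4, -0.0], [0.013, -0.0, -0.038]]
[[-0.0, -9.5, -0.0], [0.0243, 0.0, -0.0545]]
[[0.0, -12.7, -0.0], [0.0381, -0.0, -0.0688]]
[[0.0, -15.9, -0.0], [0.0543, 0.0, -0.0803]]

[[0.0, -2.9, -0.0], [0.0132, 0.0, -0.0118]]
[[0.0, -5.4, -0.0], [0.0264, 0.0, -0.0203]]
[[0.0, -8.0, -0.0], [0.0407, -0.0, -0.0269]]
[[-0.0, -10.2, -0.0], [0.0538, -0.0, -0.0308]]
[[0.0, -12.7, -0.0], [0.0692, -0.0, -0.0333]]
```

Go down around the sides, pinch, and read the grip force.

Emit:
{"op": "move_arm", "data": {"plan": [[[0,0,0],[0.036,0,0.04],1],[[0,0,0],[0.036,0,0.09],1],[[0,0,0],[0.036,0,0.13],1],[[0,0,0],[0.036,0,0.14],1],[[0,0,0],[0.036,0,0.14],0.5]]}}

```text
t: 7.85
eef_pos: [496.4, -264.9, 6.5]
tcp_rot: [-3.141, 0.001, -0.071]
ft_force: [0.0, 0.8, 1.3]
opening: 0.94
grip_force: 0.0
```

Emit:
{"op": "move_arm", "data": {"plan": [[[0,0,0],[0,0,0],0.32],[[0,0,0],[0,0,0],0.32],[[0,0,0],[0,0,0],0.32],[[0,0,0],[0,0,0],0.32],[[0,0,0],[0,0,0],0.32]]}}

```text
t: 8.48
eef_pos: [496.8, -265.4, 7.5]
tcp_rot: [3.14, -0.001, -0.071]
ft_force: [-1.5, -1.1, 7.2]
opening: 0.674
grip_force: 30.0
```

Emit:
{"op": "move_arm", "data": {"plan": [[[0,-3.2,0],[0.0049,0,-0.0196],0.32],[[0,-6.4,0],[0.013,0,-0.038],0.32],[[0,-9.5,0],[0.0243,0,-0.0545],0.32],[[0,-12.7,0],[0.0381,0,-0.0688],0.32],[[0,-15.9,0],[0.0543,0,-0.0803],0.32]]}}

```text
t: 9.1
eef_pos: [550.7, -268.6, 87.4]
tcp_rot: [-3.141, 0.28, -0.071]
ft_force: [-0.1, 0.1, -4.9]
opening: 0.676
grip_force: 30.0
```

```bash
python3 - <<'E'
from h import *
p=eyes.read_camera("scene"); print(p["img"].shape)
o=proj(p,[[550,-268,60]])[0]; x,y=int(o[0]),int(o[1]); c=p["img"][max(0,y-90):y+70,max(0,x-110):x+110]
cv2.imwrite("pics/s1.png",cv2.cvtColor(cv2.resize(c,None,fx=3,fy=3,interpolation=cv2.INTER_CUBIC),cv2.COLOR_RGB2BGR))
s=readout.state();print(s['eef_pos'],s['tcp_rot'],s['ft_force'],s['moment'],s['grip_force'])
E
```

```text
(384, 512, 3)
[ 553.3953502  -268.92372334   88.31755531] [ 3.14041262  0.27901739 -0.0703187 ] [-1.42112184  0.46800143 -2.9715608 ] [ 0.15324657 -0.25016713 -0.02740668] 29.9805548787117
```

View pics/s1.png

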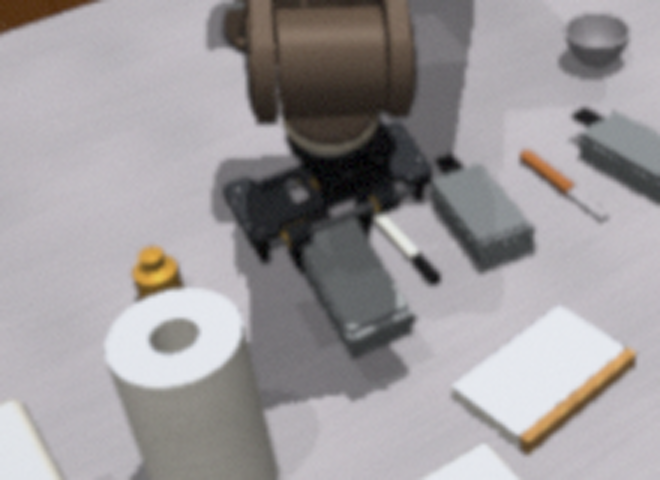

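```bash
cat > ang.py <<'E'
from h import *
g=np.array([-50,0,26.5])
s=readout.state(); Rt=R.from_euler('xyz',s['tcp_rot']); G=np.array(s['eef_pos'])-19*Rt.apply([0,0,1]); yaw=s['tcp_rot'][2]
print(s['t'],s['ft_force'],G)
for c in ("scene","top"):
    p=eyes.read_camera(c); ds=eyes.cut_out(p,"case_a")
    def boxes(th):
        Rc=R.from_euler('z',yaw)*R.from_euler('y',th); return [Rc.apply(B-g)+G for B in CASE]
    def ras(th):
        m=np.zeros((384,512),np.uint8)
        for B in boxes(th): cv2.fillConvexPoly(m,cv2.convexHull(np.round(proj(p,B)).astype(np.int32)),1)
        return m>0
    o=proj(p,boxes(.5)[0].mean(0))[0]
    d=min(ds,key=lambda d:np.hypot(*(np.array(d["uv"])-o))); m=d["mask"]
    r=[]
    for t in range(0,100,4):
        a=ras(np.radians(t)); r.append((round((a&m).sum()/(a|m).sum(),2),t))
    print(c,round(d["score"],2),d["uv"],m.sum(),sorted(r)[-5:])
E
python3 ang.py
```

```text
9.15 [-1.42112184  0.46800143 -2.9715608 ] [ 558.61680205 -269.26901927  106.58274656]
scene 0.72 [193.2, 229.1] 973 [(np.float64(0.72), 16), (np.float64(0.72), 20), (np.float64(0.74), 8), (np.float64(0.74), 24), (np.float64(0.75), 12)]
top 0.59 [354.3, 155.4] 71 [(np.float64(0.04), 32), (np.float64(0.04), 36), (np.float64(0.04), 40), (np.float64(0.05), 24), (np.float64(0.05), 28)]
```

```bash
python3 -c "
from h import *
q=Q['R'];A=np.radians([0,10,20,30,40,50])
b=tip(q,A[5],.5*A[5]*2/np.pi)
for i in (4,3,2,1,0): rel(tip(q,A[i],.5*A[i]*2/np.pi,2),b)
print(readout.state()['joints'])
b=tip(q,0,0,2)
for f in (-.18,-.36,-.54,-.72,-.78): rel(tip(q,0,f,1),b)
"
```

```text
[[-0.0, 3.2, -0.0], [-0.0129, -0.0, 0.0135]]
[[-0.0, 6.4, 0.0], [-0.0223, -0.0, 0.031]]
[[0.0, 9.5, 0.0], [-0.0286, -0.0, 0.05]]
[[0.0, 12.7, 0.0], [-0.0314, 0.0, 0.0699]]
[[0.0, 15.9, 0.0], [-0.0307, -0.0, 0.0901]]
[-0.51016693  0.71687886  1.53263844 -0.12790944  1.14864124  1.19843282]
[[-0.0, 10.3, 0.0], [0.0034, -0.0, 0.0007]]
[[0.0, 20.6, 0.0], [0.0067, 0.0, -0.0002]]
[[0.0, 30.9, 0.0], [0.0098, 0.0, -0.0017]]
[[0.0, 41.3, 0.0], [0.0125, -0.0, -0.0037]]
[[-0.0, 44.7, 0.0], [0.0134, -0.0, -0.0045]]
```

Emit:
{"op": "move_arm", "data": {"plan": [[[0,3.2,0],[-0.0129,0,0.0135],0.32],[[0,6.4,0],[-0.0223,0,0.031],0.32],[[0,9.5,0],[-0.0286,0,0.05],0.32],[[0,12.7,0],[-0.0314,0,0.07],0.32],[[0,15.9,0],[-0.0307,0,0.09],0.32]]}}

```text
t: 9.98
eef_pos: [495.0, -264.7, 8.4]
tcp_rot: [3.142, -0.001, -0.071]
ft_force: [0.2, -0.3, -3.9]
opening: 0.671
grip_force: 30.0
```

Emit:
{"op": "move_arm", "data": {"plan": [[[0,0,0],[0,0,0],0.32],[[0,0,0],[0,0,0.001],0.32]]}}

```text
t: 10.22
eef_pos: [496.4, -265.1, 8.1]
tcp_rot: [3.141, 0.001, -0.071]
ft_force: [0.4, -0.1, -4.1]
opening: 0.676
grip_force: 30.0
```

Emit:
{"op": "move_arm", "data": {"plan": [[[0,0,0],[0,0,0.002],0.32],[[0,0,0],[0,0,0.003],0.32],[[0,0,0],[0,0,0.003],0.9],[[0,0,0],[0,0,0.003],0.9],[[0,0,0],[0,0,0.001],0.9]]}}

```text
t: 10.85
eef_pos: [496.7, -264.9, 6.8]
tcp_rot: [3.141, 0.0, -0.07]
ft_force: [-0.2, 0.6, -0.1]
opening: 0.922
grip_force: 0.0
```

Emit:
{"op": "move_arm", "data": {"plan": [[[0,10.3,0],[0.0034,0,0.0],1],[[0,20.6,0],[0.0067,0,-0.001],1],[[0,30.9,0],[0.0098,0,-0.002],1],[[0,41.3,0],[0.0125,0,-0.0037],1],[[0,44.7,0],[0.0134,0,-0.0045],1]]}}

```text
t: 11.48
eef_pos: [510.9, -248.8, 8.2]
tcp_rot: [-3.048, -0.416, -0.069]
ft_force: [-2.7, 0.1, 7.5]
opening: 0.998
grip_force: 4.0
```

```bash
python3 - <<'E'
from h import *
s=readout.state(); print(s['eef_pos'],s['tcp_rot'],s['joints'])
p=eyes.read_camera("wrist"); save(p,"w4.png")
for d in eyes.cut_out(p,"case_a"): print(d["score"],d["uv"],d["mask"].sum())
q=Q["R"]; im=p["img"].copy()
for B in CASE:
    for x in proj(p,place(B,q)): cv2.circle(im,tuple(int(v) for v in np.clip(x,-999,999)),3,(255,0,0),-1)
p["img"]=im; save(p,"w4o.png")
E
```

```text
[ 510.93043675 -248.7910386     8.16137182] [-3.04816107 -0.41578864 -0.06896672] [-0.72519353  0.67615716  2.09399079  1.30554157  0.33720831 -0.34949935]
0.74 [287.3, 181.8] 32744
0.6 [17.5, 184.8] 6144
```

View pics/w4o.png

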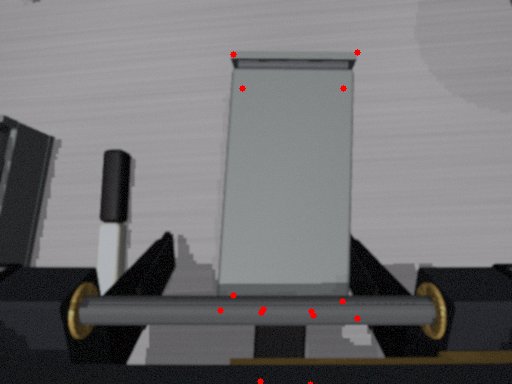

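```bash
cat > kin.py <<'E'
from h import *
from scipy.optimize import least_squares
LIM=np.array([[-3.1,3.1],[-.84,2.19],[.05,2.79],[-1.13,4.28],[.06,2.93],[-2.69,2.69]])
def fk(q,P):
    h,a,L1,L2,e,d6,lat=P
    A=R.from_euler('z',q[0]); p=A.apply([a,lat,0])+[0,0,h]
    A=A*R.from_euler('y',q[1]); p=p+A.apply([0,0,L1])
    A=A*R.from_euler('y',q[2]); p=p+A.apply([e,0,L2])
    A=A*R.from_euler('z',q[3])*R.from_euler('y',q[4]); p=p+A.apply([0,0,d6])
    return p,A*R.from_euler('z',q[5])
D=[([-1.372,.491,1.559,0,1.092,-.106],[187.587,-596.203,214.661],[3.1416,0,.305]),
([-0.51016693,0.71687886,1.53263844,-0.12790944,1.14864124,1.19843282],[553.395,-268.924,88.318],[3.1404,.27902,-.0703]),
([-0.72519353,0.67615716,2.09399079,1.30554157,0.33720831,-0.34949935],[510.93,-248.79,8.161],[-3.04816,-.41579,-.06897])]
def calib():
    f=lambda P:np.concatenate([fk(q,P)[0]-x for q,x,_ in D])
    return least_squares(f,[300,0,450,450,0,200,66]).x
P=calib()
def ik(T,q0):
    def f(q):
        p,A=fk(q,P); return np.r_[(p-T[0])/100,(A.inv()*T[1]*C).as_rotvec()]
    r=least_squares(f,np.clip(q0,LIM[:,0]+.01,LIM[:,1]-.01),bounds=(LIM[:,0],LIM[:,1])); return r.x,np.sqrt(2*r.cost)
q,x,rp=D[0]; C=(fk(q,P)[1].inv()*R.from_euler('xyz',rp)).inv()  # tool twist
if __name__=="__main__":
    print(np.round(P,1))
    for q,x,rp in D:
        p,A=fk(q,P); print(np.round(p-x,1),np.round((R.from_euler('xyz',rp).inv()*A*C.inv()).as_rotvec(),3))
E
python3 kin.py
```

```text
[190.6   1.1 586.4 410.1  41.6 266.   66.8]
[ 0.8 -0.5  1. ] [0. 0. 0.]
[-0.8  0.8 -1.3] [ 0.002  0.    -0.   ]
[-0.3 -1.   0.3] [-0. -0. -0.]
```

```bash
cat > ex.py <<'E'
from kin import *
def pose(G,phi,yaw):
    Rz=R.from_euler('z',yaw); Rt=Rz*R.from_euler('y',phi)
    return np.array(G)+Rt.apply([0,0,-19]), Rt*R.from_euler('x',np.pi)
q0=[-.51,.717,1.53,-.13,1.15,1.2]
if __name__=="__main__":
  print("start tilt")
  for ph in (-.4,-.3,-.2,-.1,0):
    q,e=ik(pose([498,-265,26],ph,-.07),q0); print(ph,np.round(q,2),round(e,3))
  for yaw in (-.07,-.25,-.4):
    for x in (450,500,550):
      for y in (-265,):
        r=[]
        for ph in (1.2,1.3,1.4,1.57):
            q,e=ik(pose([x,y,118],ph,yaw),q0)
            q2,e2=ik(pose([x,y,118],ph,yaw),[-.5,.9,1,0,2.3,1.2]); 
            if e2<e: q,e=q2,e2
            w=pose([x,y,118],ph,yaw); wc=w[0]-266*w[1].apply([0,0,1])
            r.append((ph,round(e,3),np.round(wc).tolist(),np.round(q,2).tolist()))
        print(yaw,x,y,*r,sep="\n   ")
E
python3 ex.py; python3 - <<'E'
from h import *
p=eyes.read_camera("top")
for n,z in (("roll",190),("weight",64)):
    d=eyes.cut_out(p,n)
    if d: print(n,d[0]["score"],at(p,d[0]["uv"],z)[0],at(p,d[0]["uv"],0)[0])
E
```

```text
start tilt
-0.4 [-0.71  0.67  2.11  1.4   0.24 -0.42] 0.0
-0.3 [-0.68  0.66  2.05  0.77  0.25  0.22] 0.0
-0.2 [-0.66  0.67  2.    0.35  0.33  0.66] 0.0
-0.1 [-0.63  0.68  1.94  0.13  0.44  0.9 ] 0.0
0 [-0.61  0.69  1.88  0.    0.57  1.03] 0.0
-0.07
   450
   -265
   (1.2, np.float64(0.0), [680.0, -281.0, 208.0], [-0.48, 0.95, 1.43, -0.41, 1.91, 1.27])
   (1.3, np.float64(0.0), [687.0, -282.0, 184.0], [-0.48, 0.99, 1.4, -0.43, 1.99, 1.27])
   (1.4, np.float64(0.0), [693.0, -282.0, 160.0], [-0.48, 1.03, 1.39, -0.46, 2.07, 1.27])
   (1.57, np.float64(0.0), [696.0, -282.0, 118.0], [-0.47, 1.09, 1.37, -0.5, 2.19, 1.26])
-0.07
   500
   -265
   (1.2, np.float64(0.0), [730.0, -281.0, 208.0], [-0.45, 1.0, 1.28, -0.39, 2.0, 1.25])
   (1.3, np.float64(0.0), [737.0, -282.0, 184.0], [-0.45, 1.04, 1.25, -0.42, 2.09, 1.25])
   (1.4, np.float64(0.0), [743.0, -282.0, 160.0], [-0.45, 1.08, 1.24, -0.45, 2.17, 1.24])
   (1.57, np.float64(0.0), [746.0, -282.0, 118.0], [-0.45, 1.14, 1.21, -0.51, 2.29, 1.22])
-0.07
   550
   -265
   (1.2, np.float64(0.0), [780.0, -281.0, 208.0], [-0.43, 1.06, 1.12, -0.39,
[... 2049 characters left out ...]
[-0.54, 1.1, 1.19, -0.18, 2.25, 1.43])
   (1.57, np.float64(0.0), [728.0, -361.0, 118.0], [-0.54, 1.15, 1.16, -0.21, 2.38, 1.42])
-0.4
   550
   -265
   (1.2, np.float64(0.0), [762.0, -355.0, 208.0], [-0.52, 1.08, 1.07, -0.13, 2.18, 1.45])
   (1.3, np.float64(0.0), [769.0, -358.0, 184.0], [-0.51, 1.12, 1.04, -0.14, 2.27, 1.45])
   (1.4, np.float64(0.0), [774.0, -360.0, 160.0], [-0.51, 1.15, 1.02, -0.16, 2.36, 1.44])
   (1.57, np.float64(0.0), [778.0, -361.0, 118.0], [-0.51, 1.21, 1.0, -0.19, 2.49, 1.42])
roll 0.7 [ 651.52999474 -438.7727176   190.        ] [ 678.15025048 -507.7681085     0.        ]
weight 0.57 [679.86372492 445.27693193  64.        ] [689.35797686 467.95324766   0.        ]
```

```bash
python3 -c "
from h import *
rel(down(511,-249,60,-.07)); rel(down(470,-262,150,-.07))"
```

```text
[[-5.3, -23.8, 1.2], [0.0205, -0.0042, -0.0472]]
[[-5.3, -23.8, 1.2], [0.0202, 0.0023, -0.1468]]
```

Emit:
{"op": "move_arm", "data": {"plan": [[[0,-10,0],[0.0205,-0.004,-0.047],1],[[-5,-20,1],[0.0205,-0.002,-0.09],1],[[-5.3,-23.8,1.2],[0.02,0.002,-0.147],1],[[-5.3,-23.8,1.2],[0.02,0.002,-0.147],1]]}}

```text
t: 12.22
eef_pos: [489.8, -245.0, 110.3]
tcp_rot: [-3.058, -0.139, -0.044]
ft_force: [-0.2, 1.3, -0.3]
opening: 1.002
grip_force: 0.0
```

```bash
cat > f.py <<'E'
from h import *
s=readout.state(); print(s['eef_pos'],s['tcp_rot'])
p=eyes.read_camera("wrist"); save(p,"w5.png")
B2=[box(-65,62,-32,32,30,40),box(-65,65,-32,32,0,30),CASE[1]]
for d in eyes.cut_out(p,"case_a"):
    if d["uv"][0]>130:
        q,f=fit([(p,d["mask"].astype(float))],B2,Q["R"]); print(d["score"],d["uv"],np.round(q,3),f)
E
python3 f.py
```

```text
[ 489.78551883 -245.02517338  110.2594719 ] [-3.05813979 -0.13936143 -0.04398837]
```

```bash
python3 -c "
from h import *
rel(down(460,-262,160,-.07))"
```

```text
[[-4.6, -8.3, 1.9], [-0.0241, 0.0129, -0.0518]]
```

Emit:
{"op": "move_arm", "data": {"plan": [[[-4.6,-8.3,1.9],[-0.024,0.013,-0.052],1],[[-4.6,-8.3,1.9],[-0.024,0.013,-0.052],1],[[-4.6,-8.3,1.9],[-0.024,0.013,-0.052],1]]}}

```text
t: 12.7
eef_pos: [459.2, -259.9, 155.6]
tcp_rot: [-3.132, 0.0, -0.069]
ft_force: [-0.3, 0.5, -0.2]
opening: 1.0
grip_force: 0.0
```

```bash
python3 f.py
```

```text
[ 459.20271336 -259.93783833  155.58806096] [-3.13224132e+00  1.55674897e-04 -6.85718282e-02]
0.56 [247.3, 86.9] [ 5.50091e+02 -2.57204e+02 -1.94000e-01] 0.04428670554920011
```

```bash
cat > pl.py <<'E'
from ex import *
q=[550.1,-257.2,-.194]
b=tip(q,0,-.1); print(b[0]); rel(b)
G0=R.from_euler('z',q[2]).apply([-50,0,24])+[q[0],q[1],0]; print(G0)
T=[]
for th in np.radians([9,18,27,36,45,54,63,72,81,90]):
    f=th/(np.pi/2); G=[G0[0]+f*(510-G0[0]),G0[1]+f*(-252-G0[1]),115*np.sin(th)+24*np.cos(th)+8]
    T.append(pose(G,th-.1,q[2]+f*.12))
qq=q0
for i,t in enumerate(T):
    if i==5: b=T[4]; print()
    rel(t,b); qq,e=ik(t,qq); print("    ",np.round(qq,2),round(e,4))
E
python3 pl.py
```

```text
[ 502.89920481 -247.92641253    5.09492086]
[[-0.9, 5.9, 7.1], [0.0434, -0.0137, 0.1501]]
[ 501.03795272 -247.56073047   24.        ]
[[0.0, -9.0, -0.7], [0.0006, 0.0003, -0.0257]]
     [-0.57  0.66  1.85 -0.03  0.68  1.21] 0.0
[[-0.1, -18.0, -1.4], [0.0003, 0.0006, -0.0429]]
     [-0.54  0.68  1.75 -0.1   0.91  1.26] 0.0
[[-0.3, -27.0, -2.1], [0.0, 0.001, -0.0591]]
     [-0.52  0.72  1.65 -0.14  1.13  1.29] 0.0
[[-0.6, -36.0, -2.7], [-0.0002, 0.0015, -0.0739]]
     [-0.5   0.76  1.55 -0.18  1.33  1.3 ] 0.0
[[-1.0, -45.0, -3.4], [-0.0004, 0.002, -0.087]]
     [-0.48  0.81  1.47 -0.22  1.52  1.31] 0.0

[[-0.5, -9.0, -0.5], [-0.0078, 0.0005, -0.0077]]
     [-0.47  0.86  1.39 -0.26  1.69  1.3 ] 0.0
[[-1.0, -18.0, -0.9], [-0.0139, 0.001, -0.0138]]
     [-0.45  0.92  1.33 -0.3   1.85  1.29] 0.0
[[-1.7, -27.0, -1.3], [-0.0181, 0.0016, -0.0182]]
     [-0.44  0.98  1.27 -0.35  2.    1.28] 0.0
[[-2.4, -36.0, -1.5], [-0.0203, 0.0022, -0.0208]]
     [-0.43  1.04  1.24 -0.4   2.13  1.26] 0.0
[[-3.1, -45.0, -1.7], [-0.0203, 0.0027, -0.0215]]
     [-0.43  1.1   1.21 -0.45  2.24  1.24] 0.0
```

Emit:
{"op": "move_arm", "data": {"plan": [[[-0.9,0,7.1],[0.043,-0.0137,0.05],1],[[-0.9,3,7.1],[0.0434,-0.0137,0.09],1],[[-0.9,5.9,7.1],[0.0434,-0.0137,0.13],1],[[-0.9,5.9,7.1],[0.0434,-0.0137,0.149],1],[[-0.9,5.9,7.1],[0.0434,-0.0137,0.149],1]]}}

```text
t: 13.42
eef_pos: [502.0, -248.4, 5.3]
tcp_rot: [3.141, -0.098, -0.194]
ft_force: [-0.0, -0.8, -0.2]
opening: 1.003
grip_force: 0.0
```

```bash
python3 -c "
from h import *
s=readout.state(); print(s['ft_force'],s['grip_force'])
rel(tip([550.1,-257.2,-.194],0,-.1))"
```

```text
[-0.01080297 -0.84395265 -0.16479685] 0.0
[[0.0, 0.1, -0.0], [0.0007, -0.0006, 0.0003]]
```

Close, and swing up rigidly, all the way in two calls.

Emit:
{"op": "move_arm", "data": {"plan": [[[0,0,0],[0,0,0],-1],[[0,0,0],[0,0,0],-1],[[0,0,0],[0,0,0],-1],[[0,0,0],[0,0,0],-1],[[0,0,0],[0,0,0],-1]]}}

```text
t: 14.05
eef_pos: [503.3, -249.1, 7.9]
tcp_rot: [3.139, -0.102, -0.194]
ft_force: [-1.3, 0.1, 7.6]
opening: 0.67
grip_force: 30.0
```

Emit:
{"op": "move_arm", "data": {"plan": [[[0,-9,-0.7],[0.0006,0.0003,-0.0257],-1],[[-0.1,-18,-1.4],[0.0003,0.0006,-0.0429],-1],[[-0.3,-27,-2.1],[0,0.001,-0.0591],-1],[[-0.6,-36,-2.7],[0,0.0015,-0.0739],-1],[[-1,-45,-3.4],[0,0.002,-0.087],-1]]}}

```text
t: 14.68
eef_pos: [494.3, -249.0, 94.5]
tcp_rot: [3.138, 0.689, -0.136]
ft_force: [0.5, -0.4, -5.9]
opening: 0.669
grip_force: 30.0
```

Emit:
{"op": "move_arm", "data": {"plan": [[[-0.5,-9,-0.5],[-0.0078,0.0005,-0.0077],-1],[[-1,-18,-0.9],[-0.0139,0.001,-0.0138],-1],[[-1.7,-27,-1.3],[-0.0181,0.0016,-0.0182],-1],[[-2.4,-36,-1.5],[-0.0203,0.0022,-0.0208],-1],[[-3.1,-45,-1.7],[-0.0203,0.0027,-0.0215],-1]]}}

```text
t: 15.3
eef_pos: [492.0, -251.3, 122.8]
tcp_rot: [3.125, 1.474, -0.09]
ft_force: [-0.2, 0.4, -4.2]
opening: 0.67
grip_force: 30.0
```

```bash
sed -i 's/26.5/24/; s/range(0,100,4)/range(60,120,3)/; s/boxes(.5)/boxes(1.5)/' ang.py; python3 ang.py; python3 - <<'E'
from h import *
p=eyes.read_camera("scene")
o=proj(p,[[510,-255,60]])[0]; x,y=int(o[0]),int(o[1]); c=p["img"][max(0,y-90):y+70,max(0,x-110):x+110]
cv2.imwrite("pics/s2.png",cv2.cvtColor(cv2.resize(c,None,fx=3,fy=3,interpolation=cv2.INTER_CUBIC),cv2.COLOR_RGB2BGR))
E
```

```text
15.3 [-0.19457557  0.37820359 -4.1955419 ] [ 510.82852659 -252.71945979  124.63169604]
scene 0.55 [181.1, 194.5] 365 [(np.float64(0.35), 108), (np.float64(0.36), 93), (np.float64(0.37), 111), (np.float64(0.39), 114), (np.float64(0.39), 117)]
top 0.8 [213.7, 195.3] 1240 [(np.float64(0.0), 105), (np.float64(0.0), 108), (np.float64(0.0), 111), (np.float64(0.0), 114), (np.float64(0.0), 117)]
```

View pics/s2.png

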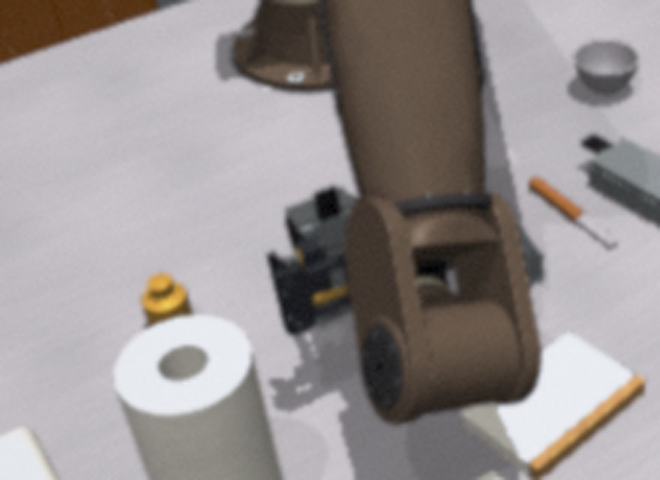

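```bash
cat > ws.py <<'E'
from h import *
import sys
v=np.array(eval(sys.argv[1]),float); s=readout.state(); Rt=R.from_euler('xyz',s['tcp_rot']); print(np.round(Rt.inv().apply(v)/1000,4).tolist(), s['tcp_rot'], np.round(s['eef_pos'],1),np.round(s['ft_force'],1),np.round(s['moment'],2))
E
python3 ws.py "[0,0,-6]"
```

```text
[0.006, -0.0, 0.0006] [ 3.12205809  1.46607313 -0.09327036] [ 491.8 -251.5  123.4] [-0.3 -0.2 -4.6] [-0.08 -1.44  0.05]
```

Emit:
{"op": "move_arm", "data": {"plan": [[[0,0,0],[0.003,0,0.0003],-1],[[0,0,0],[0.006,0,0.0006],-1],[[0,0,0],[0.006,0,0.0006],-1]]}}

```text
t: 15.92
eef_pos: [491.6, -251.5, 117.6]
tcp_rot: [3.121, 1.469, -0.094]
ft_force: [0.8, 0.5, -4.4]
opening: 0.674
grip_force: 30.0
```

Emit:
{"op": "move_arm", "data": {"plan": [[[0,0,0],[0.0015,0,0.0002],-1],[[0,0,0],[0.0015,0,0.0002],-1]]}}

```text
t: 16.18
eef_pos: [491.6, -251.4, 115.9]
tcp_rot: [3.123, 1.47, -0.092]
ft_force: [0.1, -0.1, -3.9]
opening: 0.671
grip_force: 30.0
```

Emit:
{"op": "move_arm", "data": {"plan": [[[0,0,0],[0.0015,0,0.0002],-1],[[0,0,0],[0.0015,0,0.0002],-1]]}}

```text
t: 16.42
eef_pos: [491.5, -251.4, 114.3]
tcp_rot: [3.123, 1.471, -0.092]
ft_force: [0.6, -1.1, -3.9]
opening: 0.671
grip_force: 30.0
```

Emit:
{"op": "move_arm", "data": {"plan": [[[0,0,0],[0.0012,0,0.0001],-1],[[0,0,0],[0.0012,0,0.0001],-1]]}}

```text
t: 16.68
eef_pos: [491.6, -251.4, 113.1]
tcp_rot: [3.123, 1.47, -0.092]
ft_force: [-0.1, 0.4, -4.2]
opening: 0.672
grip_force: 30.0
```

Emit:
{"op": "move_arm", "data": {"plan": [[[0,0,0],[0.0012,0,0.0001],-1],[[0,0,0],[0.0012,0,0.0001],-1]]}}

```text
t: 16.92
eef_pos: [491.6, -251.4, 111.9]
tcp_rot: [3.123, 1.47, -0.092]
ft_force: [-0.3, 0.5, -4.8]
opening: 0.674
grip_force: 30.0
```

Emit:
{"op": "move_arm", "data": {"plan": [[[0,0,0],[0.0015,0,0.0001],-1],[[0,0,0],[0.0015,0,0.0001],-1]]}}

```text
t: 17.18
eef_pos: [491.7, -251.4, 111.8]
tcp_rot: [3.115, 1.472, -0.1]
ft_force: [-1.7, -0.1, 4.5]
opening: 0.675
grip_force: 30.0
```

Emit:
{"op": "move_arm", "data": {"plan": [[[0,0,0],[0.0015,0,0.0001],-1],[[0,0,0],[0.0015,0,0.0001],-1]]}}

```text
t: 17.42
eef_pos: [491.8, -251.4, 111.8]
tcp_rot: [3.106, 1.473, -0.11]
ft_force: [-0.6, 0.4, 14.3]
opening: 0.67
grip_force: 30.0
```

Emit:
{"op": "move_arm", "data": {"plan": [[[0,0,0],[-0.002,0,-0.0002],-1],[[0,0,0],[-0.002,0,-0.0002],0.6],[[0,0,0],[-0.002,0,-0.0002],1],[[0,0,0],[-0.002,0,-0.0002],1],[[0,0,0],[-0.002,0,-0.0002],1]]}}

```text
t: 18.05
eef_pos: [491.7, -251.4, 111.0]
tcp_rot: [3.123, 1.471, -0.092]
ft_force: [-0.0, -0.3, -0.7]
opening: 0.985
grip_force: 0.0
```

Emit:
{"op": "move_arm", "data": {"plan": [[[0,0,0],[0,0,0],1],[[0,0,0],[0,0,0],1]]}}

```text
t: 18.3
eef_pos: [491.7, -251.4, 111.0]
tcp_rot: [3.122, 1.47, -0.093]
ft_force: [-1.2, 0.4, 0.5]
opening: 0.999
grip_force: 0.0
```

```bash
python3 - <<'E'
from h import *
p=eyes.read_camera("wrist"); save(p,"w6.png")
s=readout.state(); print(s['t'],s['eef_pos'],s['tcp_rot'],s['opening'],s['grip_force'])
E
```

```text
18.35 [ 491.69585984 -251.39780406  111.02635519] [ 3.12295585  1.47036649 -0.09222146] 0.9952599527564853 0.0
```

View pics/w6.png

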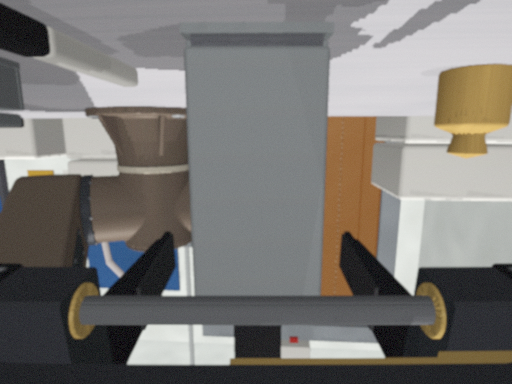

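```bash
cat > pl2.py <<'E'
from ex import *
from scipy.spatial.transform import Slerp
s=readout.state(); b=(np.array(s['eef_pos']),R.from_euler('xyz',s['tcp_rot'])); print("tool y",b[1].apply([0,1,0]),"z",b[1].apply([0,0,1]))
qq=np.array(s['joints'])
W=[(b[0]-80*b[1].apply([0,0,1]),b[1])]
W.append((W[0][0]+[0,0,120],b[1]))
e=down(560,-253,290,1.48)
sl=Slerp([0,1],R.concatenate([b[1],e[1]]))
print("angle",np.degrees((b[1].inv()*e[1]).magnitude()))
for f in np.linspace(0,1,13)[1:]: W.append((W[1][0]*(1-f)+e[0]*f,sl(f)))
base=b
for i,t in enumerate(W):
    rel(t,base); qq,er=ik(t,qq); print("    ",np.round(qq,2),round(er,4),np.round(t[0]))
    if i in (1,6,11): base=t; print("-- new base")
E
python3 pl2.py
```

```text
tool y [-0.07361177 -0.99728522  0.00186844] z [-0.99227731  0.07305432 -0.10024369]
angle 116.19267519998388
[[0.0, 0.0, 0.0], [-0.0, -0.0, -0.08]]
     [-0.4   1.21  0.91 -0.5   2.42  1.15] 0.0 [ 571. -257.  119.]
[[0.0, 0.0, 0.0], [-0.1194, 0.0002, -0.092]]
     [-0.4   1.08  0.9  -0.59  2.54  1.03] 0.0 [ 571. -257.  239.]
-- new base
[[-5.4, 5.5, -5.9], [-0.0043, -0.0003, 0.0005]]
     [-0.37  1.03  0.94 -0.61  2.43  0.91] 0.0 [ 570. -257.  243.]
[[-10.7, 10.9, -11.9], [-0.0086, -0.0006, 0.001]]
     [-0.35  0.97  0.98 -0.61  2.32  0.81] 0.0 [ 569. -257.  248.]
[[-16.1, 16.4, -17.8], [-0.013, -0.0008, 0.0015]]
     [-0.34  0.92  1.03 -0.59  2.2   0.72] 0.0 [ 568. -256.  252.]
[[-21.4, 21.8, -23.7], [-0.0173, -0.0011, 0.0021]]
     [-0.33  0.85  1.08 -0.57  2.09  0.63] 0.0 [ 567. -256.  256.]
[[-26.8, 27.3, -29.7], [-0.0216, -0.0014, 0.0026]]
     [-0.33  0.79  1.14 -0.54  1.96  0.53] 0.0 [ 566. -255.  260.]
-- new base
[[-5.4, 5.5, -5.9], [-0.0033, -0.002, -0.002]]
     [-0.33  0.72  1.19 -0.5   1.84  0.43] 0.0 [ 566. -255.  265.]
[[-10.7, 10.9, -11.9], [-0.0066, -0.004, -0.004]]
     [-0.35  0.66  1.25 -0.45  1.72  0.33] 0.0 [ 565. -255.  269.]
[[-16.1, 16.4, -17.8], [-0.0099, -0.006, -0.006]]
     [-0.37  0.6   1.3  -0.39  1.6   0.21] 0.0 [ 564. -254.  273.]
[[-21.4, 21.8, -23.7], [-0.0133, -0.0081, -0.008]]
     [-0.4   0.54  1.36 -0.32  1.49  0.07] 0.0 [ 563. -254.  277.]
[[-26.8, 27.3, -29.7], [-0.0166, -0.0101, -0.0099]]
     [-0.43  0.49  1.41 -0.23  1.39 -0.08] 0.0 [ 562. -254.  282.]
-- new base
[[-5.4, 5.5, -5.9], [-0.0008, -0.0017, -0.0039]]
     [-0.48  0.45  1.45 -0.13  1.31 -0.25] 0.0 [ 561. -253.  286.]
[[-10.7, 10.9, -11.9], [-0.0016, -0.0033, -0.0079]]
     [-0.53  0.41  1.49 -0.    1.24 -0.44] 0.0 [ 560. -253.  290.]
```

Emit:
{"op": "move_arm", "data": {"plan": [[[0,0,0],[0,0,-0.03],1],[[0,0,0],[0,0,-0.08],1],[[0,0,0],[-0.03,0,-0.088],1],[[0,0,0],[-0.085,0,-0.09],1],[[0,0,0],[-0.119,0,-0.092],1]]}}

```text
t: 18.98
eef_pos: [571.2, -257.0, 240.9]
tcp_rot: [3.116, 1.469, -0.1]
ft_force: [-0.1, -0.5, -0.0]
opening: 0.997
grip_force: 0.0
```

Emit:
{"op": "move_arm", "data": {"plan": [[[-5.4,5.5,-5.9],[-0.004,0,0],1],[[-10.7,10.9,-11.9],[-0.009,0,0.001],1],[[-16.1,16.4,-17.8],[-0.013,-0.001,0.0015],1],[[-21.4,21.8,-23.7],[-0.017,-0.001,0.002],1],[[-26.8,27.3,-29.7],[-0.0216,-0.0014,0.0026],1]]}}

```text
t: 19.6
eef_pos: [566.7, -254.8, 260.0]
tcp_rot: [-2.69, 0.819, 0.903]
ft_force: [0.0, -0.4, 0.1]
opening: 0.999
grip_force: 0.0
```

Emit:
{"op": "move_arm", "data": {"plan": [[[-5.4,5.5,-5.9],[-0.003,-0.002,-0.002],1],[[-10.7,10.9,-11.9],[-0.0066,-0.004,-0.004],1],[[-16.1,16.4,-17.8],[-0.0099,-0.006,-0.006],1],[[-21.4,21.8,-23.7],[-0.0133,-0.008,-0.008],1],[[-26.8,27.3,-29.7],[-0.0166,-0.01,-0.01],1]]}}

```text
t: 20.23
eef_pos: [561.9, -253.2, 281.8]
tcp_rot: [-2.977, 0.205, 1.293]
ft_force: [1.1, -0.3, 0.2]
opening: 0.998
grip_force: 0.0
```

```bash
python3 -c "
from h import *
s=readout.state(); print(s['t'],s['eef_pos'],s['tcp_rot'],s['ft_force'])
rel(down(550,-253,310,1.497))"
```

```text
20.225 [ 561.92294862 -253.19201793  281.84288725] [-2.97669251  0.20458104  1.29310173] [ 1.1400411  -0.31226533  0.24786833]
[[-10.6, 10.7, -12.6], [-0.0087, -0.0158, -0.0247]]
```

Emit:
{"op": "move_arm", "data": {"plan": [[[-5,5,-6],[-0.004,-0.008,-0.024],1],[[-10.6,10.7,-12.6],[-0.0087,-0.0158,-0.0247],1],[[-10.6,10.7,-12.6],[-0.0087,-0.0158,-0.0247],1]]}}

```text
t: 20.6
eef_pos: [548.8, -254.2, 310.6]
tcp_rot: [-3.14, 0.003, 1.491]
ft_force: [-0.4, -0.5, -0.3]
opening: 1.0
grip_force: 0.0
```

```bash
python3 -c "
from h import *
rel(down(505,-330,320,1.497))"
```

```text
[[-0.1, 0.2, -0.3], [-0.0791, -0.0376, -0.0091]]
```

Emit:
{"op": "move_arm", "data": {"plan": [[[0,0,0],[-0.04,-0.02,-0.009],1],[[0,0,0],[-0.079,-0.0376,-0.009],1],[[0,0,0],[-0.079,-0.0376,-0.009],1],[[0,0,0],[-0.079,-0.0376,-0.009],1]]}}

```text
t: 21.1
eef_pos: [506.9, -328.5, 318.1]
tcp_rot: [-3.136, 0.002, 1.492]
ft_force: [-0.4, 0.8, 0.8]
opening: 0.998
grip_force: 0.0
```

```bash
cat > st.py <<'E'
from h import *
# standing case: origin = mid of standing thickness; frame X (thickness, lid side +X), Y width, Z up
ST=[box(-20,10,-32,32,0,130),box(10,20,-32,32,3,130),box(12,20,-12,12,130,164)]
s=readout.state(); print(s['t'],s['eef_pos'],s['tcp_rot'])
W=[]
for c in ("wrist","top","scene"):
    p=eyes.read_camera(c); save(p,"st_"+c+".png")
    u=proj(p,[[505,-253,80]])[0]
    ds=eyes.cut_out(p,"case_a"); d=min(ds,key=lambda d:np.hypot(*(np.array(d["uv"])-u)))
    q,f=fit([(p,d["mask"].astype(float))],ST,[500,-253,-.074]); print(c,np.round(d["score"],2),np.round(u),d["uv"],d["mask"].sum(),np.round(q,3),round(f,3)); 
    if c=="wrist":
        im=p["img"].copy()
        for B in ST:
            for x in proj(p,place(B,[505.5,-253,-.074])): cv2.circle(im,tuple(int(v) for v in np.clip(x,-999,999)),3,(255,0,0),-1)
        p["img"]=im; save(p,"w7o.png")
E
python3 st.py
```

```text
21.1 [ 506.94378259 -328.48378788  318.14476413] [-3.13631981e+00  1.91923809e-03  1.49238400e+00]
wrist 0.81 [252. 106.] [249.2, 106.5] 2332 [ 5.02811e+02 -2.51972e+02 -1.04000e-01] 0.039
top 0.87 [358. 211.] [359.5, 211.8] 570 [ 5.00029e+02 -2.50730e+02 -7.10000e-02] 0.05
scene 0.73 [182. 205.] [181.5, 210.5] 913 [ 5.07420e+02 -2.54652e+02 -1.94000e-01] 0.059
```

View pics/w7o.png

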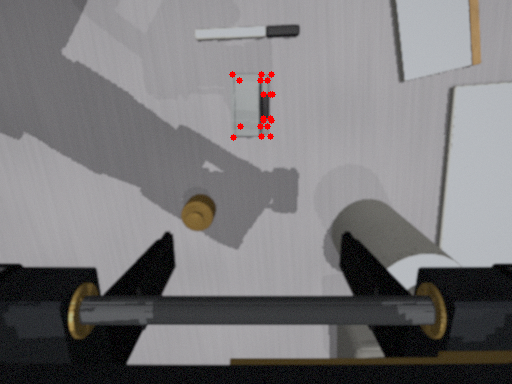

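```bash
cat > rk.py <<'E'
from h import *
def rack(t,a,b,l): return [box(-a,a,37,37+t,0,140),box(-a,a,-37-t,-37,0,140),box(29,29+l,-b,b,0,30),box(-29-l,-29,-b,b,0,30),box(-29,29,-37,37,0,4)]
def run(cams,q0):
    V=[]
    for c in cams:
        p=eyes.read_camera(c); save(p,"rk_"+c+".png"); u=proj(p,[[q0[0],q0[1],40]])[0]
        ds=eyes.cut_out(p,"rack")
        if ds: d=ds[0]; print(c,d["score"],d["uv"],u,d["mask"].sum()); V.append((p,d["mask"].astype(float)))
    def mk(V):
        def cost(v):
            c=0
            for p,m in V:
                r=raster(p,rack(abs(v[3]),abs(v[4]),abs(v[5]),abs(v[6])),[v[0],v[1],v[2]/100]); c+=1-np.minimum(r,m).sum()/np.maximum(r,m).sum()
            return c
        return cost
    for W in ([V] if len(V)==1 else [V]+[[v] for v in V]):
        x0=np.array([q0[0],q0[1],q0[2]*100,4,29,37,4.])
        best=min((minimize(mk(W),x0+[0,0,k,0,0,0,0],method="Nelder-Mead",options=dict(maxiter=500,initial_simplex=np.vstack([x0]+[x0+np.eye(7)[i]*s for i,s in enumerate([15,15,15,4,8,8,4])])+[0,0,k,0,0,0,0])) for k in (-10,10)),key=lambda r:r.fun)
        print(np.round(best.x,2),round(best.fun,3))
if __name__=="__main__":
    run(("top","scene"),[496,330,.24])
    rel(down(503,-252,250,1.486)); b=down(503,-252,250,1.486); rel(down(503,-252,93,1.486),b)
E
time python3 rk.py
```

```text
top 0.95 [138.0, 212.0] [136.93152064 212.48308119] 1387
scene 0.68 [318.3, 148.6] [316.15724786 151.03603515] 1019
[501.53 321.62  26.89   1.6   28.85  34.94  20.14] 0.215
[499.18 320.56  21.88   1.52  27.4   37.08  21.26] 0.066
[508.02 319.02  25.11   3.93  28.62  38.24  12.28] 0.097
[[-0.2, 0.1, 0.4], [0.0765, -0.0093, 0.0686]]
[[0.0, 0.0, 0.0], [0.0, -0.0, 0.157]]
real	0m6.742s
user	0m7.627s
sys	0m1.592s
```

Emit:
{"op": "move_arm", "data": {"plan": [[[0,0,0.4],[0.04,-0.005,0.04],1],[[0,0,0.4],[0.0765,-0.0093,0.068],1],[[0,0,0.4],[0.0765,-0.0093,0.068],1],[[0,0,0.4],[0.0765,-0.0093,0.068],1]]}}

```text
t: 22.1
eef_pos: [503.5, -252.8, 251.4]
tcp_rot: [-3.139, 0.003, 1.487]
ft_force: [0.4, -0.2, 0.3]
opening: 1.0
grip_force: 0.0
```

```bash
python3 -c "
from h import *
rel(down(503,-252,93,1.486))"
```

```text
[[-0.1, 0.2, 0.0], [0.0013, -0.0002, 0.1584]]
```

Emit:
{"op": "move_arm", "data": {"plan": [[[0,0,0],[0.001,0,0.05],1],[[0,0,0],[0.001,0,0.1],1],[[0,0,0],[0.001,0,0.14],1],[[0,0,0],[0.001,0,0.158],1],[[0,0,0],[0.001,0,0.158],1]]}}

```text
t: 22.72
eef_pos: [502.5, -252.5, 92.0]
tcp_rot: [-3.137, 0.002, 1.486]
ft_force: [0.2, 0.2, 0.7]
opening: 1.0
grip_force: 0.0
```

Emit:
{"op": "move_arm", "data": {"plan": [[[0,0,0],[0,0,0],0],[[0,0,0],[0,0,0],0],[[0,0,0],[0,0,0],0],[[0,0,0],[0,0,0],0],[[0,0,0],[0,0,0],0]]}}

```text
t: 23.35
eef_pos: [502.5, -251.4, 92.7]
tcp_rot: [-3.138, 0.002, 1.487]
ft_force: [0.0, -0.1, 1.0]
opening: 0.535
grip_force: 0.0
```

Emit:
{"op": "move_arm", "data": {"plan": [[[0,0,0],[0,0,0],-1],[[0,0,0],[0,0,0],-1],[[0,0,0],[0,0,0],-1]]}}

```text
t: 23.72
eef_pos: [502.5, -251.4, 92.6]
tcp_rot: [-3.138, 0.002, 1.487]
ft_force: [0.2, 0.9, 0.5]
opening: 0.42
grip_force: 29.9
```

```bash
cat > pl3.py <<'E'
from ex import *
s=readout.state(); b=(np.array(s['eef_pos']),R.from_euler('xyz',s['tcp_rot'])); print(s['opening'],s['grip_force'],s['ft_force'],s['tcp_rot'])
up=(b[0]+[0,0,230],b[1]); rel(up)
# carry: to in front of the rack (robot-side), tool up
m=down(480,0,b[0][2]+230,1.65); e=down(501,200,b[0][2]+230,1.806)
rel(m,up); rel(e,m)
qq=np.array(s['joints'])
for t in (up,m,e): qq,er=ik(t,qq); print(np.round(qq,2),round(er,4))
E
python3 pl3.py
```

```text
0.41961274198095794 29.89808678627014 [0.16433932 0.88406315 0.53966754] [-3.13819404e+00  2.14854989e-03  1.48655535e+00]
[[0.0, 0.0, 0.0], [-0.0005, -0.0008, -0.23]]
[[-0.2, 0.1, -9.4], [0.2487, -0.0436, -0.0004]]
[[-0.0, 0.0, -8.9], [0.1977, 0.0368, 0.0]]
[-0.58  0.31  1.56 -0.    1.27 -0.5 ] 0.0
[-0.14  0.18  1.74 -0.    1.22 -0.22] 0.0
[0.26 0.27 1.61 0.   1.26 0.02] 0.0
```

Emit:
{"op": "move_arm", "data": {"plan": [[[0,0,0],[0,0,-0.02],-1],[[0,0,0],[0,0,-0.07],-1],[[0,0,0],[0,0,-0.12],-1],[[0,0,0],[0,0,-0.17],-1],[[0,0,0],[0,0,-0.21],-1]]}}

```text
t: 24.35
eef_pos: [502.8, -250.9, 304.1]
tcp_rot: [-3.138, 0.002, 1.487]
ft_force: [0.5, -0.8, -4.3]
opening: 0.42
grip_force: 29.9
```

Emit:
{"op": "move_arm", "data": {"plan": [[[0,0,-1.9],[0.04,-0.008,-0.02],-1],[[0,0,-3.8],[0.09,-0.016,-0.02],-1],[[0,0,-5.7],[0.14,-0.024,-0.02],-1],[[0,0,-7.6],[0.195,-0.034,-0.02],-1],[[0,0,-9.4],[0.249,-0.0436,-0.02],-1]]}}

```text
t: 24.98
eef_pos: [480.0, 2.4, 321.6]
tcp_rot: [-3.136, 0.001, 1.651]
ft_force: [1.2, 0.6, -3.1]
opening: 0.416
grip_force: 30.0
```

Emit:
{"op": "move_arm", "data": {"plan": [[[0,0,-2],[0.05,0.009,0],-1],[[0,0,-4],[0.1,0.019,0],-1],[[0,0,-6.5],[0.15,0.028,0],-1],[[0,0,-8.9],[0.19,0.035,0],-1],[[0,0,-8.9],[0.19,0.035,0],-1]]}}

```text
t: 25.6
eef_pos: [500.0, 195.0, 320.7]
tcp_rot: [-3.136, 0.001, 1.809]
ft_force: [-0.3, 0.6, -4.7]
opening: 0.419
grip_force: 30.0
```

```bash
python3 - <<'E'
from rk import *
s=readout.state(); print(s['t'],s['eef_pos'],s['tcp_rot'],s['ft_force'],s['opening'])
run(("wrist","top"),[500,321,.235])
E
```

```text
25.6 [500.01942879 195.03559064 320.71593734] [-3.13561663e+00  6.48574417e-04  1.80944427e+00] [-0.29999189  0.63066005 -4.73191714] 0.41919092512390543
wrist 0.69 [229.8, 348.9] [281.80573023  67.43457708] 434
[500.  321.   13.5   4.   29.   37.    4. ] 1.0
```

View pics/rk_wrist.png

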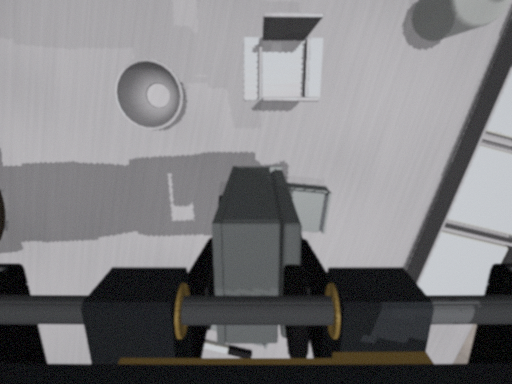

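```bash
cat > rk2.py <<'E'
from rk import *
import pickle
p=eyes.read_camera("wrist"); pickle.dump({k:np.array(p[k]) for k in("img","K","dist","extrinsics")},open("p.pkl","wb"))
print(np.round(at(p,[[263,99],[320,99],[264,15],[322,15]],140),1))
print(np.round(at(p,[[244,102],[322,102],[244,38],[323,38]],30),1))
for q in ([500,321,.235],[501,320,.24]): print(np.round(proj(p,place(np.array([[a*28,b*38,140] for b in(-1,1) for a in(-1,1)],float),q))).tolist())
im=cv2.resize(p["img"][0:130,220:350],None,fx=4,fy=4,interpolation=cv2.INTER_NEAREST)
q=[500,321,.235]
for B,c in ((np.array([[a*29,b*37,140] for b in(-1,1) for a in(-1,1)],float),(255,0,0)),(np.array([[a*29,b*37,4] for b in(-1,1) for a in(-1,1)],float),(0,200,0)),(np.array([[a*29,b*37,30] for b in(-1,1) for a in(-1,1)],float),(0,0,255))):
    for x in proj(p,place(B,q)): cv2.circle(im,tuple(int((v-o+.5)*4) for v,o in zip(x,(220,0))),3,c,-1)
cv2.imwrite("pics/rk2.png",cv2.cvtColor(im,cv2.COLOR_RGB2BGR))
E
python3 rk2.py
```

```text
[[485.5 274.3 140. ]
 [543.  288.1 140. ]
 [467.9 350.6 140. ]
 [522.6 363.7 140. ]]
[[462.8 264.3  30. ]
 [566.2 289.1  30. ]
 [445.1 342.2  30. ]
 [544.6 366.   30. ]]
[[260.0, 95.0], [314.0, 95.0], [260.0, 13.0], [318.0, 13.0]]
[[261.0, 96.0], [315.0, 96.0], [261.0, 15.0], [319.0, 14.0]]
```

View pics/rk2.png

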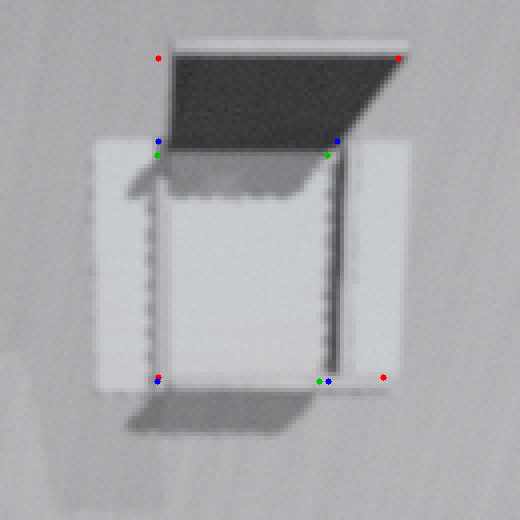

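```bash
python3 -c "
from ex import *
b=down(503.4,322.1,260,1.806)
rel(b); print(ik(b,[.5,.3,1.6,0,1.2,.3]), ik(down(503.4,322.1,97,1.806),[.5,.3,1.6,0,1.2,.3]))"
```

```text
[[-0.3, 0.1, -0.1], [0.126, 0.0333, 0.0613]]
(array([4.57127272e-01, 4.10070518e-01, 1.57271200e+00, 1.41475065e-04,
       1.15918858e+00, 2.22070645e-01]), np.float64(5.941318553374356e-10)) (array([4.57127272e-01, 5.90649544e-01, 1.74735078e+00, 1.80052503e-04,
       8.03970789e-01, 2.22002317e-01]), np.float64(4.1088960215401906e-13))
```

Emit:
{"op": "move_arm", "data": {"plan": [[[-0.3,0,0],[0.042,0.011,0],-1],[[-0.3,0,0],[0.084,0.022,0],-1],[[-0.3,0,0],[0.12,0.032,0.02],-1],[[-0.3,0,0],[0.126,0.0333,0.061],-1],[[-0.3,0,0],[0.126,0.0333,0.061],-1]]}}

```text
t: 26.48
eef_pos: [502.4, 322.2, 258.1]
tcp_rot: [-3.137, 0.002, 1.806]
ft_force: [-0.2, -1.0, -3.5]
opening: 0.417
grip_force: 30.0
```

```bash
python3 -c "
from ex import *
s=readout.state(); print(s['eef_pos'],s['tcp_rot'],s['ft_force'],s['opening'])
rel(down(503.4,322.1,200,1.806))
p=eyes.read_camera('wrist'); save(p,'rk3.png')
p=eyes.read_camera('scene'); save(p,'rk4.png')
"
```

```text
[502.43183869 322.15915208 258.05500646] [-3.13716506e+00  2.35224843e-03  1.80557275e+00] [-0.17734259 -1.00472228 -3.45311135] 0.4171105234080866
[[-0.3, 0.1, -0.0], [-0.0001, 0.0012, 0.0581]]
```

Emit:
{"op": "move_arm", "data": {"plan": [[[0,0,0],[0,0.001,0.012],-1],[[0,0,0],[0,0.001,0.024],-1],[[0,0,0],[0,0.001,0.036],-1]]}}

```text
t: 26.95
eef_pos: [504.4, 323.0, 223.9]
tcp_rot: [3.14, 0.001, 1.806]
ft_force: [-0.7, 1.1, -4.3]
opening: 0.416
grip_force: 30.0
```

Emit:
{"op": "move_arm", "data": {"plan": [[[0,0,0],[0,0,0.012],-1],[[0,0,0],[0,0,0.024],-1],[[0,0,0],[0,0,0.024],-1]]}}

```text
t: 27.32
eef_pos: [504.0, 323.2, 199.4]
tcp_rot: [-3.141, 0.001, 1.806]
ft_force: [0.1, -0.5, -3.3]
opening: 0.417
grip_force: 30.0
```

Emit:
{"op": "move_arm", "data": {"plan": [[[0,0,0],[0,0,0.018],-1],[[0,0,0],[0,0,0.036],-1],[[0,0,0],[0,0,0.054],-1],[[0,0,0],[0,0,0.068],-1],[[0,0,0],[0,0,0.068],-1]]}}

```text
t: 27.95
eef_pos: [504.3, 323.2, 131.9]
tcp_rot: [-3.141, 0.001, 1.806]
ft_force: [0.1, 0.1, -4.6]
opening: 0.421
grip_force: 30.0
```

Emit:
{"op": "move_arm", "data": {"plan": [[[0,0,0],[0,0,0.008],-1],[[0,0,0],[0,0,0.016],-1],[[0,0,0],[0,0,0.016],-1]]}}

```text
t: 28.32
eef_pos: [504.3, 323.1, 115.9]
tcp_rot: [3.141, 0.001, 1.806]
ft_force: [0.4, 0.4, -4.2]
opening: 0.421
grip_force: 30.0
```

Bottom is at about 23 mm, below the lip tops, without contact. Lowering to the floor.

Emit:
{"op": "move_arm", "data": {"plan": [[[0,0,0],[0,0,0.008],-1],[[0,0,0],[0,0,0.015],-1],[[0,0,0],[0,0,0.0175],-1],[[0,0,0],[0,0,0.0175],-1]]}}

```text
t: 28.82
eef_pos: [504.5, 323.2, 98.8]
tcp_rot: [3.141, 0.001, 1.806]
ft_force: [0.2, 0.3, -4.5]
opening: 0.419
grip_force: 30.0
```

Emit:
{"op": "move_arm", "data": {"plan": [[[0,0,0],[0,0,0.0015],-1],[[0,0,0],[0,0,0.0015],-1]]}}

```text
t: 29.08
eef_pos: [504.6, 323.3, 97.6]
tcp_rot: [3.14, 0.001, 1.806]
ft_force: [0.8, 0.5, -4.0]
opening: 0.419
grip_force: 30.0
```

Emit:
{"op": "move_arm", "data": {"plan": [[[0,0,0],[0,0,0.0015],-1],[[0,0,0],[0,0,0.0015],-1]]}}

```text
t: 29.32
eef_pos: [504.7, 323.3, 96.8]
tcp_rot: [3.14, 0.001, 1.806]
ft_force: [-0.8, -1.4, 4.7]
opening: 0.422
grip_force: 30.0
```

Emit:
{"op": "move_arm", "data": {"plan": [[[0,0,0],[0,0,0.0012],-1],[[0,0,0],[0,0,0.0012],-1]]}}

```text
t: 29.58
eef_pos: [504.8, 323.2, 96.7]
tcp_rot: [3.139, 0.001, 1.806]
ft_force: [-4.8, -4.2, 16.7]
opening: 0.421
grip_force: 30.0
```

Emit:
{"op": "move_arm", "data": {"plan": [[[0,0,0],[0,0,-0.0018],-1],[[0,0,0],[0,0,-0.0018],0],[[0,0,0],[0,0,-0.0018],0.5],[[0,0,0],[0,0,-0.0018],0.9],[[0,0,0],[0,0,-0.0018],0.9]]}}

```text
t: 30.2
eef_pos: [504.6, 323.3, 96.6]
tcp_rot: [3.14, 0.001, 1.806]
ft_force: [-0.4, 0.9, -0.3]
opening: 0.759
grip_force: 0.0
```

Emit:
{"op": "move_arm", "data": {"plan": [[[0,0,0],[0,0,0],0.9],[[0,0,0],[0,0,-0.03],0.9],[[0,0,0],[0,0,-0.08],0.9],[[0,0,0],[0,0,-0.13],0.9],[[0,0,0],[0,0,-0.19],0.9]]}}

```text
t: 30.82
eef_pos: [503.9, 323.1, 287.8]
tcp_rot: [-3.142, 0.001, 1.806]
ft_force: [0.4, 1.3, -0.1]
opening: 0.948
grip_force: 0.0
```

Emit:
{"op": "move_arm", "data": {"plan": [[[0,0,0],[-0.05,0,-0.03],1],[[0,0,0],[-0.1,0,-0.04],1],[[0,0,0],[-0.1,0,-0.04],1]]}}

```text
t: 31.2
eef_pos: [528.3, 223.7, 327.8]
tcp_rot: [3.138, 0.001, 1.803]
ft_force: [0.1, 0.3, 0.0]
opening: 1.0
grip_force: 0.0
```

```bash
cat > fin.py <<'E'
from h import *
from st import ST
E
python3 - <<'E'
import sys; sys.path.insert(0,".")
from h import *
ST=[box(-20,10,-32,32,4,134),box(10,20,-32,32,7,134),box(12,20,-12,12,134,168)]
B2=[box(-65,62,-32,32,30,40),box(-65,65,-32,32,0,30),CASE[1]]
s=readout.state(); print(s['t'],s['eef_pos'],s['ft_force'])
for c in ("wrist","scene","top"):
    p=eyes.read_camera(c); save(p,"fin_"+c+".png")
    u=proj(p,[[504,322,100]])[0]
    for d in eyes.cut_out(p,"case_a"):
        r=[round(d["score"],2),np.round(d["uv"]),d["mask"].sum()]
        if np.hypot(*(np.array(d["uv"])-u))<40: r.append(("standing",fit([(p,d["mask"].astype(float))],ST,[500,322,.235])))
        elif c!="wrist" and d["score"]>.4:
            w=at(p,d["uv"],40)[0]; r.append(fit([(p,d["mask"].astype(float))],B2,[w[0],w[1],0]))
        print(c,*r)
E
```

```text
31.2 [528.28046652 223.74257638 327.82448092] [0.06216443 0.29333237 0.02219791]
wrist 0.85 [256. 220.] 4373
wrist 0.82 [257.  78.] 2401 ('standing', (array([5.04014289e+02, 3.22996666e+02, 2.18973054e-01]), np.float64(0.050129430505774564)))
wrist 0.64 [221. 333.] 1646
scene 0.95 [234. 201.] 784 (array([ 5.33310575e+02, -7.73119101e+01, -1.62347390e-01]), np.float64(0.09401957230880753))
scene 0.95 [281. 180.] 811 (array([5.56434425e+02, 1.32036267e+02, 1.45385070e-01]), np.float64(0.05124962808687894))
top 0.82 [290. 205.] 1286 (array([ 5.25888505e+02, -7.28610451e+01, -1.46705126e-01]), np.float64(0.04530956848030021))
top 0.79 [214. 196.] 1289 (array([5.51038543e+02, 1.33608205e+02, 1.44294256e-01]), np.float64(0.05235432743403723))
```

```bash
python3 -c "
from cell import env
print(env.job_done())"
```

```text
the job is handed in; nothing more can be done
None
```

The job is handed in, but `env.job_done()` returned no verdict. The stiff case was the right-hand one, the only lid I tested; its lid is shut and it stands on its hinge end in the rack pocket, within a few mm of centre, after standing let go on the counter. The other two cases measured where they were, and I didn't re-measure the bystanders.

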